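# Stamp a carton with the pedal press

## Robot

A 6-joint arm with a two-finger parallel gripper is mounted at the origin on the work surface. World frame = base frame: x ahead of the robot, y to its left, z up, the work surface at z = 0. Lengths are in m, angles in degrees, forces in N, time in s.
With the tool pointing down it reaches from about 0.25 to 0.725 m from the base axis. Payload 9.7 kg.
Tool frame: the origin (TCP) lies at the very end of the fingers, on their centre line; the grasp point (between the pads) lies 19 mm behind it (bot.pinch_z is the distance from the TCP to the grasp point, in m); x points along the fingers, z is the direction in which the jaws open and shut, and the axes are right-handed (so a half turn about x gives the same grasp; the last joint's range is limited). The gripper opens to 85 mm and grips with 20 to 120 N. Pads are 22 mm wide; open, the fingers measure 114 mm over their backs; the gripper's body (76 mm by 85 mm) begins 54 mm behind the grasp point. The pads swing forward as they close: fully open they stand 13 mm farther back than shut.
Start: joints at [-64.229, 4.979, 10.078, 95.1, 0, 90], TCP at [0.239, -0.495, 0.193] pointing down, gripper open.
Joint ranges: [-179.16, 179.16], [-48.56, 103.87], [-65.8, 70.77], [-126.05, 130.52], [-82.76, 87.17], [-180, 180]. Speed limits (degrees/s): [127.2, 127.2, 147.25, 180, 180, 180].

## Interface

Orientations are given as [roll, pitch, yaw] about the fixed x, y, z axes, in that order (R = Rz(yaw) Ry(pitch) Rx(roll)).
In Python, from workcell import bot gives the robot as it stands.
- The arm moves only by the tool play_rows, never from a script. Its argument "rows" is a list of rows, each a list of 3 entries, a list of its own where there are three numbers: the shift along the tool's x, y, z in cm, then the turn about the tool's x in degrees, then the finger opening in cm, from 0 to 8.54. A call has 1 to 12 rows; each row is the pose to reach, as a shift and turn from the pose commanded when the call began, along the tool's axes at that moment; what a row does not reach only later rows make up. A row lasts 1/12 s, in which the tool goes at most 41.7 mm and 7.16 degrees, less where a joint would pass 70% of its speed; a pose out of reach is approached as far as the arm can. A call with a gripper value outside its range is refused whole. The fingers move at their own pace and stop on an object; "squeeze" is the grip in N (left out, the last holds). Time passes only in rows, so rows that repeat a pose let the fingers close. It gives the time, the measured TCP pose, the force and the opening at its end, in the units of the state.
- bot.get_obs(): the state, without advancing time (a new reading comes with each control period).
- bot.camera(name): name is "scene" or "top" or "wrist"; returns (picture, depth): 480x640x3 uint8, blue, green, red; 480x640 float32, m along the optical axis (not along the pixel's ray), 0 where there is no reading.
- bot.camera_model(name): a dict with "fx", "fy", "cx", "cy" (pixels), "origin" and "attitude" of the camera in the world; the wrist camera has in their place "mount" (4x4, takes a point from camera to tool coordinates, whose origin is the TCP and whose axes are the tool frame's). Camera axes: x right, y down, z forward; pixel columns grow to the right and rows downward; lengths in m; the calibration is good to about 2 mm. A picture is of the moment at which its call begins: read the wrist's pose just before it. camera_model takes no time and is no camera call.
- bot.job_done(): hands the job in, once; it reports no verdict.
The state is a dict: "time": time; "q": joint angles; "qd": joint speeds; "joint_efforts": joint torques, N m; "ee_pos": TCP position; "tcp_rot": TCP orientation; "wrist_force": force on the tool from outside, world axes, zero at the start; "torque": the same for the moment, N m; "opening": finger opening in m.
Only numpy, scipy, OpenCV 4.12 (cv2) and the standard library are available. Lean on these libraries where they do the work, as an engineer would, in place of code of your own. Each camera call takes 0.05 s, during which the arm holds its last target.

## Task

Lay the brown carton with the orange band flat on the bed of the blue marking stamp, between the two side guides and fully home against the back stop, and let go of it. Then reach in under the yellow guard, press the pedal right down to its stop, hold it there for about a second and let it come all the way up again. Leave the carton in the stamp and leave everything else on the bench where it is.

Things in the scene. Friction and masses are not known exactly. Their poses are not given: they have to be found in the camera images.
- carton: The carton to be stamped: closed brown cardboard box with an orange band round its middle, 150 mm long (its x) x 50 mm wide (its y) x 60 mm high (z), 0.12 to 0.28 kg. Origin at the centre of its underside. It stands loose on the bench; either end may go to the back stop.
- stamp: The marking stamp, fixed to the bench. Origin on the underside; its loading side looks along its -x. Grey base from x = -115 to +140 mm, 150 mm wide, 30 mm high; its top is the bed. Two steel side guides on the bed, 58 mm clear between them, from x = -90 to +40 mm, rising 12 mm above the bed. Steel back stop with its face at x = +50 mm, 22 mm above the bed. Blue post behind it, 60 mm wide.
- head_nose (a point): Front lower edge, at the middle, of the blue arm that reaches forward from the post: 220 mm above the bench, at x = 0 of the stamp; axes as the stamp's. The arm is 56 mm wide (y) and 60 mm high, topped by a 30 mm knob. The stamp head hangs under it over x = 3 to 41 mm, y = +-22 mm of the stamp, its rubber underside 135 mm above the bench when up.
- stamp_head (a joint): Travel of the stamp head downward in m: 0 up, 0.044 fully down (its underside is then 91 mm above the bench, just over the carton's top at 90 mm). It follows the pedal both ways by itself.
- seat (a point): Point on the bed of the stamp, 30 mm above the bench, where the centre of the carton's underside lies when the carton is fully home; axes as the stamp's (x towards the back stop: the carton's length lies along it). Its far end then lies under the head and its near 100 mm stand clear in front: bring it in low from the front, over the guides and under the head.
- guard: The guarded pedal unit, fixed to the bench. Origin at the centre of its underside; its open mouth looks along its -x. Base plate 10 mm high; two yellow side walls, inner faces at y = +-69 mm; a roof (clear, with a yellow front lip), underside 150 mm and top 155 mm above the bench. Walls and roof run from x = -42 to +90 mm. The pedal lies wholly under the roof: reach in with the tool tilted.
- mouth (a point): Middle of the front lip of the guard's roof, at its underside, 150 mm above the bench, x = -42 mm of the guard; axes as the guard's (+x leads inward). A tool tilted 40 to 45 degrees, fingers pointing along +x and down, closed, passes below this lip to the pedal.
- pedal_press (a point): The place to press: on top of the pedal's black rubber tread, on its centre line, 15 mm inside its free edge (the edge nearest the mouth); it moves with the pedal. Pedal plate 115 mm long, 90 mm wide, hinged at its far end, 35 mm above the bench at x = +75 mm of the guard. With the pedal up this point is 64 mm above the bench, at x = -21 mm of the guard; at the stop 42 mm and x = -25 mm.
- pedal (a joint): Angle of the pedal in rad: 0 when up, 0.22 at its stop (the tread is then level). A spring returns it; pressed at the point it takes about 6 N to start and about 10 N at the stop.
- plain_carton: Bystander: plain brown carton with a strip of pale paper tape lengthwise and no band, 150 x 50 x 60 mm (x, y, z), loose. Origin at the centre of its underside.
- white_carton: Bystander: white carton with a blue band, 150 x 50 x 60 mm (x, y, z), loose. Origin at the centre of its underside.
- tape_roll: Bystander: tape roll core lying flat, 80 mm across, 30 mm high, loose. Origin at the centre of its underside.
- glue_bottle: Bystander: white bottle with a red cap, 56 mm across, 150 mm high, loose. Origin at the centre of its underside.
- ink_jar: Bystander: amber jar with a black cap, 60 mm across, 70 mm high, loose. Origin at the centre of its underside.
- tape_measure: Bystander: yellow and black tape measure, 70 x 40 x 60 mm (x, y, z), loose. Origin at the centre of its underside.
Not all that is in view belongs to the job. What is shaped like the carton but turquoise is not meant.

How it is judged:
By the outcome, as a careful person would: the job done as asked, in the order asked, and still so for the second after the job is handed in, with the robot touching nothing.
It also fails if it takes over 58 s, if anything falls off the work surface, if the arm or the gripper's body presses on something with over 40 N, if the wrist force passes 120 N, or if a joint passes its speed limit or range.

## Working session

There is one attempt and no reset: what is moved stays moved. The work goes in short steps, Python scripts to look and compute and a tool call to move; the robot and the scene stay as the last step left them, time stands still between calls to the robot, and variables do not carry over. Pictures are saved under pics/ and viewed, and the job is handed in when it is done.

Besides the shell and the picture viewer there is one more tool, called after "Request:" as a command line: name --argument value ..., lists and objects as JSON in quotes. play_rows: Moves the arm, as the interface text tells. Its arguments: {"type":"object","properties":{"rows":{"type":"array"},"squeeze":{"type":"number"}},"required":["rows"]}

```bash
mkdir -p pics; ls
python3 - <<'E'
from workcell import bot
import cv2
print(bot.get_obs())
for n in("scene","top"):
    p,d=bot.camera(n); cv2.imwrite(f"pics/{n}0.png",p)
    import numpy as np; np.save(f"pics/{n}0.npy",d); print(bot.camera_model(n))
print(bot.camera_model("wrist"))
E
```

```text
pics
{'time': 0.0, 'q': array([-6.42286432e+01,  5.01243270e+00,  1.00345386e+01,  9.50994314e+01,
        9.23359050e-04,  8.99988151e+01]), 'qd': array([ 0.05690577,  0.11877401,  0.006157  ,  0.05048172, -0.04616619,
        0.02587585]), 'joint_efforts': array([ 2.71482182e-03, -5.20384204e+01,  4.64804971e+01,  1.64380803e-02,
        2.21032997e-04,  3.57215612e-06]), 'ee_pos': array([ 0.23901329, -0.4950422 ,  0.19217107]), 'tcp_rot': array([179.31466736,  89.92266904, 115.08720842]), 'wrist_force': array([-0.07675465,  0.51992472,  0.09826714]), 'torque': array([0.00977373, 0.02148242, 0.03489603]), 'opening': 0.0856466549357868}
{'fx': 445.37198256466536, 'fy': 445.37198256466536, 'cx': 316.11938807543703, 'cy': 240.19665159981258, 'origin': array([ 1.19867328, -0.57394363,  1.10431293]), 'attitude': array([-136.37702601,   -0.35785718,   51.09449814])}
{'fx': 565.1909585519759, 'fy': 565.1909585519759, 'cx': 322.43864636698635, 'cy': 236.90756084753204, 'origin': array([ 0.31706479, -0.00337719,  1.72904181]), 'attitude': array([-173.55561613,    0.31866846,  -90.30938737])}
{'fx': 419.6200952429551, 'fy': 419.6200952429551, 'cx': 309.39640567499276, 'cy': 242.2197988211183, 'mount': array([[-2.64641781e-04, -3.26022165e-01,  9.45362088e-01,
        -1.80530006e-01],
       [-3.88752264e-04, -9.45362016e-01, -3.26022249e-01,
         8.39121181e-02],
       [ 9.99999889e-01, -4.53790761e-04,  1.23440433e-04,
        -3.97089691e-04],
       [ 0.00000000e+00,  0.00000000e+00,  0.00000000e+00,
         1.00000000e+00]])}
```

View pics/scene0.png

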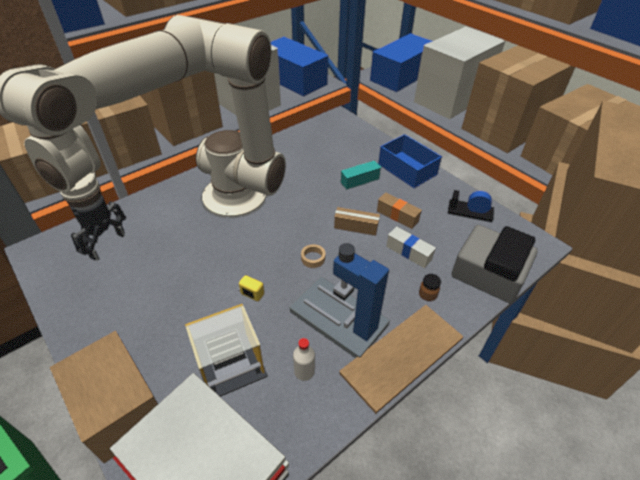

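View pics/top0.png

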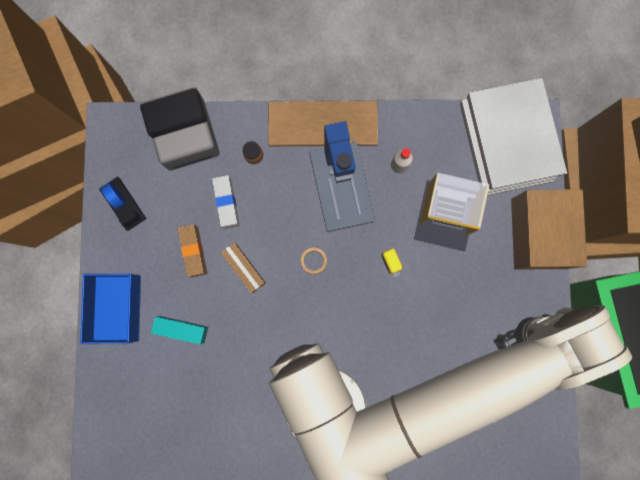

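```bash
cat > h.py <<'E'
import numpy as np,cv2
from scipy.spatial.transform import Rotation as Rn
from workcell import bot
def cam(n):
    m=bot.camera_model(n); return m,Rn.from_euler('xyz',m['attitude'],degrees=True).as_matrix(),m['origin']
def ray(n,u,v,z):
    m,R,o=cam(n); d=R@np.array([(u-m['cx'])/m['fx'],(v-m['cy'])/m['fy'],1]); return o+d*(z-o[2])/d[2]
def proj(n,P):
    m,R,o=cam(n); c=R.T@(np.asarray(P)-o); return np.array([m['fx']*c[0]/c[2]+m['cx'],m['fy']*c[1]/c[2]+m['cy']])
def cloud(n,d):
    m,R,o=cam(n); v,u=np.mgrid[:480,:640]; c=np.stack([(u-m['cx'])/m['fx']*d,(v-m['cy'])/m['fy']*d,d],-1); return c@R.T+o
E
python3 - <<'E'
from h import *
def crop(n,x,y,w,h,s,out):
    p=cv2.imread(f"pics/{n}0.png"); cv2.imwrite("pics/"+out,cv2.resize(p[y:y+h,x:x+w],None,fx=s,fy=s,interpolation=cv2.INTER_CUBIC))
crop("top",140,170,140,120,5.5,"c1.png")
crop("top",290,100,100,145,4,"c2.png")
crop("top",400,160,100,100,6,"c3.png")
crop("scene",170,290,120,110,5.5,"c4.png")
C=cloud("top",np.load("pics/top0.npy"))
for u,v in[(190,250),(203,262),(320,210),(345,162),(445,205),(440,235),(100,400)]: print(u,v,C[v,u].round(4))
C=cloud("scene",np.load("pics/scene0.npy"))
for u,v in[(399,210),(230,260),(100,300)]: print(u,v,C[v,u].round(4))
E
```

```text
190 250 [0.4686 0.3973 0.0635]
203 262 [0.4353 0.366  0.0274]
320 210 [0.5958 0.0123 0.0033]
345 162 [ 0.6708 -0.0553  0.3083]
445 205 [ 0.5835 -0.3416  0.1538]
440 235 [ 0.5146 -0.3538  0.0131]
100 400 [0.0269 0.6704 0.0052]
399 210 [0.4919 0.3759 0.0556]
230 260 [ 0.2739 -0.1833 -0.0046]
100 300 [ 1.707e-01 -5.758e-01 -1.000e-04]
```

View pics/c1.png

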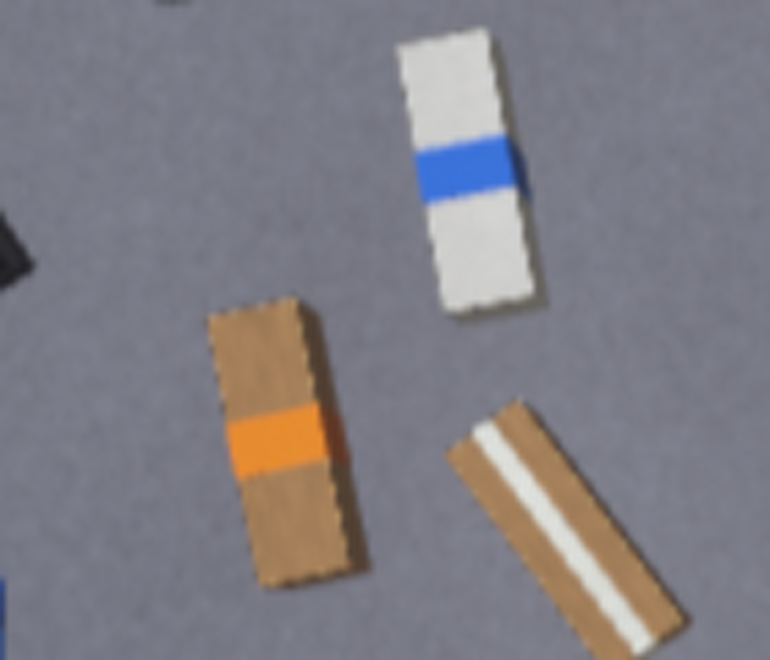

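View pics/c2.png

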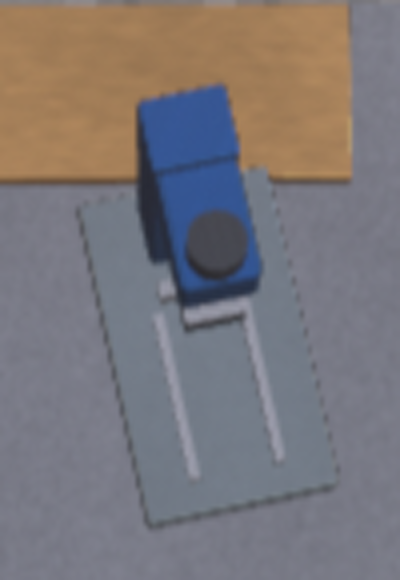

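View pics/c3.png

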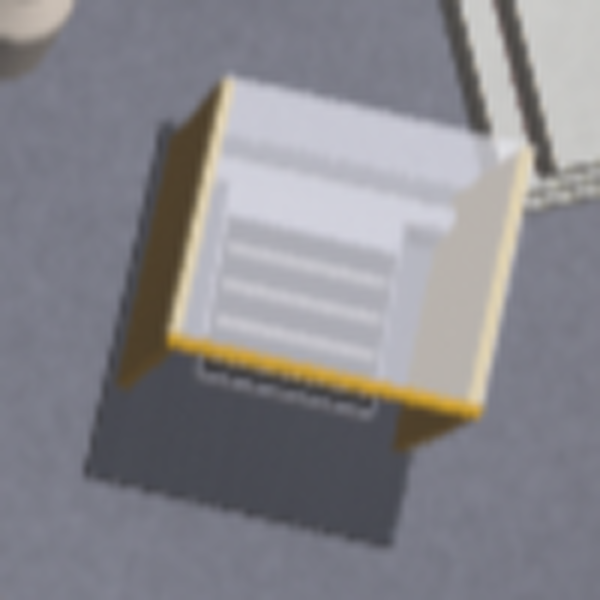

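View pics/c4.png

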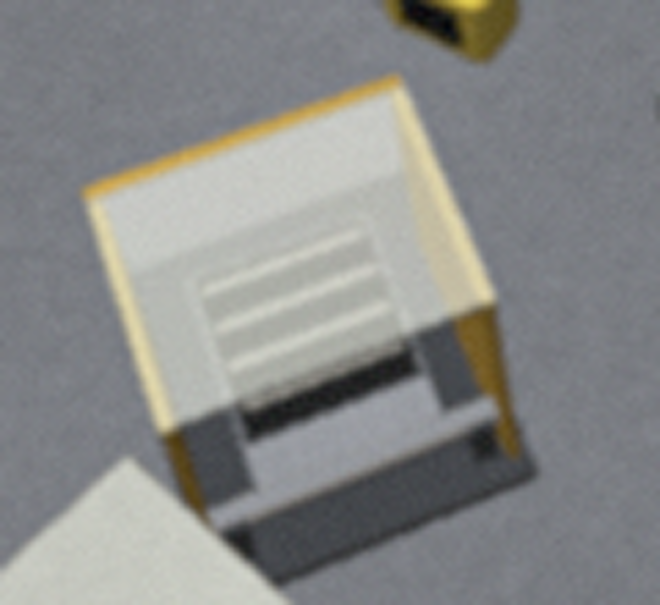

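The crops show the orange-banded brown carton at top-view (190,250). The others are the plain taped carton (243,268), the white one (224,201) and the turquoise box (178,330). Only the first is brown with an orange band. The stamp's front faces image-down, and the guard's mouth (yellow lip near (455,223)) also faces image-down.

```bash
cat > fit.py <<'E'
from h import *
from scipy.optimize import least_squares
def px(c,s,o): return [((a+.5)/s-.5+o[0],(b+.5)/s-.5+o[1]) for a,b in c]
def fit(pts,loc,n="top",x0=(.5,0,0)):
    W=np.array([ray(n,u,v,l[2])[:2] for (u,v),l in zip(pts,loc)]); L=np.array(loc)[:,:2]
    f=lambda p:(L@np.array([[np.cos(p[2]),np.sin(p[2])],[-np.sin(p[2]),np.cos(p[2])]])+p[:2]-W).ravel()
    r=least_squares(f,x0); print(np.r_[r.x[:2],np.degrees(r.x[2])].round(4),(f(r.x)*1000).round(1)); return r.x
E
python3 - <<'E'
from fit import *
c=px([(208,316),(297,298),(352,570),(265,588)],5.5,(140,170))
fit(c,[(.075,.025,.06),(.075,-.025,.06),(-.075,-.025,.06),(-.075,.025,.06)])
s=px([(150,527),(338,485),(78,205),(268,168)],4,(290,100))
fit(s,[(-.115,.075,.03),(-.115,-.075,.03),(.14,.075,.03),(.14,-.075,.03)])
s=px([(195,478),(281,461),(159,315),(248,311)],4,(290,100))
for p in s: print(ray("top",*p,.042))
g=px([(168,345),(482,413),(228,78),(530,150)],6,(400,160))
fit(g,[(-.042,.073,.155),(-.042,-.073,.155),(.09,.073,.155),(.09,-.073,.155)])
for p in px([(85,475),(390,547)],6,(400,160)): print(ray("top",*p,.01))
for p in px([(198,378),(370,412)],6,(400,160)): print(ray("top",*p,.06))
for p in px([(85,192),(400,82),(492,305),(165,432)],5.5,(170,290)): print(ray("scene",*p,.155))
E
```

```text
[ 0.4689  0.3965 12.593 ] [-1.2  0.   0.1 -0.7  1.3 -0.8 -0.2  1.4]
[ 0.6534 -0.0572 11.7556] [-0.2  2.  -0.9 -2.  -0.6  0.2  1.8 -0.2]
[ 0.56132124 -0.04334921  0.042     ]
[ 0.57386435 -0.10829564  0.042     ]
[ 0.68656928 -0.01707136  0.042     ]
[ 0.68921643 -0.08470975  0.042     ]
[  0.5724  -0.3735 -13.3047] [-0.9 -1.3 -1.5  2.3  0.2 -0.   2.2 -0.9]
[ 0.50393575 -0.27397425  0.01      ]
[ 0.46621261 -0.42791818  0.01      ]
[ 0.54657673 -0.32326134  0.06      ]
[ 0.52905145 -0.4079289   0.06      ]
[ 0.52050958 -0.4382832   0.155     ]
[ 0.55808643 -0.29450764  0.155     ]
[ 0.68365602 -0.32690631  0.155     ]
[ 0.64806179 -0.46750293  0.155     ]
```

Run:
```python
from h import *
o=bot.get_obs(); print(Rn.from_euler('xyz',o['tcp_rot'],degrees=True).as_matrix().round(3), o['ee_pos'])
```

```text
[[-0.     0.901  0.435]
 [ 0.001  0.435 -0.901]
 [-1.    -0.    -0.001]] [ 0.23903163 -0.49507545  0.192275  ]
```

Request:
play_rows --rows '[[[-1, 0, 0], [0, 2, 0], 8.5]]'

```text
invalid input at $.rows[0][1]: expected a number
```

Request:
play_rows --rows '[[[-4, 0, 0], 0, 8.5], [[-8, 0, 0], 0, 8.5], [[-12, 3, 0], 0, 8.5], [[-16, 6, 0], 0, 8.5], [[-19, 10, 0.5], 0, 8.5], [[-19, 14, 1], 0, 8.5], [[-19, 18, 1], 0, 8.5], [[-19, 22, 1], 0, 8.5], [[-19, 26, 1], 0, 8.5], [[-19, 30, 2], 0, 8.5], [[-19, 33, 2], 0, 8.5]]'

```text
time: 1.02
ee_pos: [0.5342, -0.3633, 0.3614]
tcp_rot: [-149.4, 89.8, 146.4]
wrist_force: [0.5, -1.8, -2.2]
opening: 0.0848
```

```bash
cat > st.py <<'E'
from h import *
o=bot.get_obs(); print(Rn.from_euler('xyz',o['tcp_rot'],degrees=True).as_matrix().round(3), o['ee_pos'].round(4),o['q'].round(1),o['time'],o['wrist_force'].round(1),o['opening'])
E
python3 st.py
```

```text
[[-0.004  0.9    0.435]
 [ 0.002  0.435 -0.9  ]
 [-1.    -0.002 -0.004]] [ 0.5342 -0.3633  0.3614] [-34.2  35.4  70.3 125.2  -0.  120. ] 1.0167 [ 0.5 -1.8 -2.2] 0.08477268789981281
```

Request:
play_rows --rows '[[[0, 2, 3.4], 0, 8.5], [[0, 4, 6.9], 0, 8.5], [[0, 6, 10.3], 0, 8.5], [[0, 8, 13.8], 0, 8.5], [[0, 10, 17.2], 0, 8.5], [[0, 10, 17.2], 0, 8.5]]'

```text
time: 1.52
ee_pos: [0.603, -0.4126, 0.2994]
tcp_rot: [29.9, 87.2, -34.3]
wrist_force: [-0.2, 0.6, -0.5]
opening: 0.0851
```

```bash
python3 st.py
```

```text
[[ 0.041  0.9    0.433]
 [-0.028  0.434 -0.9  ]
 [-0.999  0.025  0.043]] [ 0.603  -0.4126  0.2994] [-34.4  40.9  70.7 116.9   0.  119.9] 1.5167 [-0.2  0.6 -0.5] 0.08513265552772711
```

Request:
play_rows --rows '[[[0, 0, 0], 0, 8.5]]'

```text
time: 1.6
ee_pos: [0.6031, -0.4125, 0.2982]
tcp_rot: [29.9, 87.3, -34.4]
wrist_force: [0.5, 0.5, -0.4]
opening: 0.0849
```

```bash
python3 st.py
```

```text
[[ 0.039  0.9    0.433]
 [-0.027  0.434 -0.9  ]
 [-0.999  0.024  0.041]] [ 0.6031 -0.4125  0.2982] [-34.4  41.   70.6 116.9   0.  119.9] 1.6 [ 0.5  0.5 -0.4] 0.08493682027675775
```

Request:
play_rows --rows '[[[-8, 8, 14], 0, 8.5], [[-20, 10, 20], 0, 8.5], [[-20, 15, 26], 0, 8.5], [[-20, 15, 26], 0, 8.5], [[-20, 15, 26], 0, 8.5]]'

```text
time: 2.02
ee_pos: [0.6201, -0.4248, 0.2994]
tcp_rot: [29.9, 84.7, -34.4]
wrist_force: [0.5, -0.1, -0.7]
opening: 0.0851
```

```bash
python3 st.py
```

```text
[[ 0.076  0.899  0.431]
 [-0.052  0.436 -0.899]
 [-0.996  0.046  0.08 ]] [ 0.6201 -0.4248  0.2994] [-34.4  41.   70.7 114.4   0.  119.8] 2.0167 [ 0.5 -0.1 -0.7] 0.08511924897907665
```

Request:
play_rows --rows '[[[0, -2, -3.4], 0, 8.5], [[0, -4, -6.9], 0, 8.5], [[0, -6, -10.3], 0, 8.5], [[0, -8, -13.8], 0, 8.5], [[0, -10, -17.2], 0, 8.5], [[0, -12, -20.6], 0, 8.5], [[0, -14, -24], 0, 8.5], [[1, -16, -27.5], 0, 8.5], [[2, -18, -31], 0, 8.5], [[3, -20, -34.4], 0, 8.5], [[4, -22, -37.8], 0, 8.5], [[4, -24, -41.3], 0, 8.5]]'

```text
time: 3.02
ee_pos: [0.2677, -0.1865, 0.2248]
tcp_rot: [29.9, 84.8, -34.3]
wrist_force: [0.2, 0.6, 1.0]
opening: 0.085
```

```bash
python3 st.py
```

```text
[[ 0.075  0.899  0.432]
 [-0.051  0.436 -0.899]
 [-0.996  0.045  0.079]] [ 0.2677 -0.1865  0.2248] [-3.490e+01 -2.980e+01 -1.520e+01  9.940e+01  1.000e-01  1.193e+02] 3.0167 [0.2 0.6 1. ] 0.08497522643214299
```

Request:
play_rows --rows '[[[0, -2, -3.4], 0, 8.5], [[0, -4, -6.9], 0, 8.5], [[0, -6, -10.3], 0, 8.5], [[0, -8, -13.8], 0, 8.5], [[0, -10, -17], 0, 8.5]]'

```text
time: 3.43
ee_pos: [0.1315, -0.0971, 0.2236]
tcp_rot: [32.1, 87.1, -32.1]
wrist_force: [0.1, -0.7, 0.1]
opening: 0.0852
```

```bash
python3 st.py
```

```text
[[ 0.042  0.9    0.434]
 [-0.026  0.436 -0.9  ]
 [-0.999  0.027  0.042]] [ 0.1315 -0.0971  0.2236] [-36.9 -48.5 -23.4 112.2   0.2 117.3] 3.4333 [ 0.1 -0.7  0.1] 0.08523457139912927
```

Request:
play_rows --rows '[[[0, -2.1, -3.6], 0, 8.5]]'

```text
time: 3.52
ee_pos: [0.1153, -0.0884, 0.2362]
tcp_rot: [37.5, 88.4, -26.7]
wrist_force: [-0.4, -0.5, 1.3]
opening: 0.0851
```

```bash
python3 st.py
```

```text
[[ 0.025  0.9    0.435]
 [-0.012  0.436 -0.9  ]
 [-1.     0.017  0.022]] [ 0.1153 -0.0884  0.2362] [-38.2 -48.5 -21.8 115.2   0.3 116. ] 3.5167 [-0.4 -0.5  1.3] 0.08505624495165484
```

Request:
play_rows --rows '[[[0, -1.5, -2.6], 0, 8.5]]'

```text
time: 3.6
ee_pos: [0.102, -0.0811, 0.2467]
tcp_rot: [56.9, 89.3, -7.3]
wrist_force: [-0.2, 0.3, 1.1]
opening: 0.085
```

Request:
play_rows --rows '[[[0, 0, 0], 0, 8.5]]'

```text
time: 3.68
ee_pos: [0.1022, -0.0815, 0.2476]
tcp_rot: [51.6, 89.2, -12.6]
wrist_force: [0.4, -0.6, -0.2]
opening: 0.0849
```

```bash
python3 st.py
```

```text
[[ 0.013  0.901  0.434]
 [-0.003  0.434 -0.901]
 [-1.     0.011  0.008]] [ 0.1022 -0.0815  0.2476] [-39.4 -48.6 -20.3 117.5   0.3 114.8] 3.6833 [ 0.4 -0.6 -0.2] 0.08486465291302556
```

Request:
play_rows --rows '[[[0, 1.7, 3.6], -7, 6.8], [[0, 3.5, 7.2], -14, 6.8], [[0, 5.2, 10.8], -21, 6.8], [[0, 7, 14.4], -28, 6.8], [[0, 8.7, 18], -35, 6.8], [[0, 10.4, 21.6], -42, 6.8], [[0, 13, 18.4], -49, 6.8], [[0, 15.5, 15.3], -56, 6.8], [[0, 18, 12.2], -63, 6.8], [[0, 20.5, 9.1], -70, 6.8], [[0, 23, 6], -77, 6.8], [[0, 25.5, 3], -84, 6.8]]'

```text
time: 4.68
ee_pos: [0.3461, 0.0041, 0.2486]
tcp_rot: [-30.3, 89.2, -10.2]
wrist_force: [0.3, -1.7, -0.3]
opening: 0.0684
```

```bash
python3 st.py
python3 - <<'E'
from fit import *
c=px([(447,452),(521,400),(690,625),(600,662)],5.5,(140,170))
for p in c: print(ray("top",*p,.06))
o=bot.get_obs(); R=Rn.from_euler('xyz',o['tcp_rot'],degrees=True).as_matrix()
t=np.array([.4347,.3889,.20]); print((R.T@(t-o['ee_pos'])*100).round(2)); print(np.degrees(np.arctan2(R[1,1],R[0,1])))
E
```

```text
[[ 0.014 -0.344  0.939]
 [-0.003  0.939  0.344]
 [-1.    -0.007  0.012]] [0.3461 0.0041 0.2486] [  0.8 -21.4  -6.9 103.7  -0.2  70.7] 4.6833 [ 0.3 -1.7 -0.3] 0.06837762933775929
[0.46308293 0.30640353 0.06      ]
[0.49103738 0.26680341 0.06      ]
[0.36931994 0.17472546 0.06      ]
[0.34984698 0.22278954 0.06      ]
[ 4.89 33.12 21.49]
110.10157380452507
```

Request:
play_rows --rows '[[[0.4, 2.8, 1.8], -7, 6.8], [[0.8, 5.6, 3.6], -14, 6.8], [[1.2, 8.4, 5.4], -21, 6.8], [[1.6, 11.2, 7.2], -28, 6.8], [[2, 14, 9], -35, 6.8], [[2.4, 16.8, 10.8], -42, 6.8], [[2.8, 19.6, 12.6], -49, 6.8], [[3.2, 22.4, 14.4], -56, 6.8], [[3.6, 25.2, 16.2], -63, 6.8], [[4, 28, 18], -70, 6.8], [[4.4, 30.8, 19.8], -77, 6.8], [[4.9, 33.1, 21.5], -82, 6.8]]'

```text
time: 5.68
ee_pos: [0.4366, 0.3888, 0.1992]
tcp_rot: [-110.6, 89.2, -8.4]
wrist_force: [-0.3, -0.2, 1.2]
opening: 0.0677
```

```bash
cat > w.py <<'E'
from h import *
import sys
o=bot.get_obs(); p,d=bot.camera("wrist"); m=bot.camera_model("wrist")
R=Rn.from_euler('xyz',o['tcp_rot'],degrees=True).as_matrix()
T=np.eye(4);T[:3,:3]=R;T[:3,3]=o['ee_pos'];T=T@m['mount']
n=sys.argv[1]; cv2.imwrite(f"pics/{n}.png",p); np.savez(f"pics/{n}.npz",T=T,d=d,R=R,pos=o['ee_pos'])
E
python3 st.py; python3 w.py w1
```

```text
[[ 0.013 -0.977 -0.211]
 [-0.002 -0.211  0.977]
 [-1.    -0.012 -0.005]] [0.4366 0.3888 0.1992] [42.   9.4 15.7 95.8 -0.6 29.8] 5.6833 [-0.3 -0.2  1.2] 0.06765978794461355
```

View pics/w1.png

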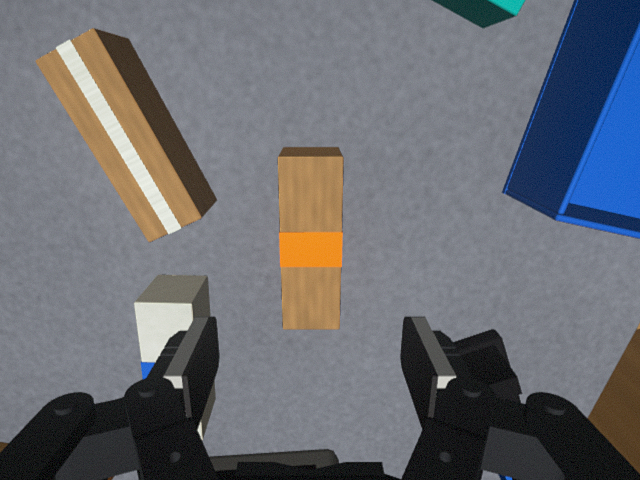

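The wrist view shows the orange-banded carton at about (310,242), upright between the open fingers. Its top-face corners are (278,156), (343,156), (340,328) and (283,328), and the white carton and the tool carrier on the left stay clear.

```bash
cat >> fit.py <<'E'
def wray(n,u,v,z):
    k=np.load(f"pics/{n}.npz"); T=k['T']; m=bot.camera_model("wrist")
    d=T[:3,:3]@np.array([(u-m['cx'])/m['fx'],(v-m['cy'])/m['fy'],1]); o=T[:3,3]; return o+d*(z-o[2])/d[2]
def wfit(n,pts,loc,x0=(.5,0,0)):
    W=np.array([wray(n,u,v,l[2])[:2] for (u,v),l in zip(pts,loc)]); L=np.array(loc)[:,:2]
    f=lambda p:(L@np.array([[np.cos(p[2]),np.sin(p[2])],[-np.sin(p[2]),np.cos(p[2])]])+p[:2]-W).ravel()
    r=least_squares(f,x0); print(np.r_[r.x[:2],np.degrees(r.x[2])].round(4),(f(r.x)*1000).round(1)); return r.x
def totool(t):
    o=bot.get_obs(); R=Rn.from_euler('xyz',o['tcp_rot'],degrees=True).as_matrix()
    print('tool shift cm',(R.T@(np.array(t)-o['ee_pos'])*100).round(2),'y-axis az',np.degrees(np.arctan2(R[1,1],R[0,1])).round(2))
E
python3 - <<'E'
from fit import *
x=wfit("w1",[(278,156),(343,156),(340,328),(283,328)],[(-.075,.025,.06),(-.075,-.025,.06),(.075,-.025,.06),(.075,.025,.06)])
x=wfit("w1",[(278,156),(343,156),(340,328),(283,328)],[(-.075,-.025,.06),(-.075,.025,.06),(.075,.025,.06),(.075,-.025,.06)])
c,s=np.cos(x[2]),np.sin(x[2])
totool([x[0]-.035*c,x[1]-.035*s,.017])
E
```

```text
[ 0.4684  0.3966 12.5979] [-11.6  48.    9.6 -48.5  11.8 -48.3  -9.7  48.9]
[ 0.4684  0.3966 12.5362] [-0.8 -0.7 -1.3  0.4  0.9  0.4  1.1 -0. ]
tool shift cm [17.91  0.55 -0.14] y-axis az -167.44
```

Request:
play_rows --rows '[[[4, 0.5, -0.1], 0, 6.8], [[8, 0.5, -0.1], 0, 6.8], [[12, 0.5, -0.1], 0, 6.8], [[15.5, 0.5, -0.1], 0, 6.8], [[17.9, 0.5, -0.1], 0, 6.8], [[17.9, 0.5, -0.1], 0, 6.8], [[17.9, 0.5, -0.1], 0, 4], [[17.9, 0.5, -0.1], 0, 4], [[17.9, 0.5, -0.1], 0, 4], [[17.9, 0.5, -0.1], 0, 4], [[17.9, 0.5, -0.1], 0, 4], [[17.9, 0.5, -0.1], 0, 4]]' --squeeze 60

```text
time: 6.73
ee_pos: [0.4347, 0.3839, 0.0221]
tcp_rot: [-108.2, 89.2, -6.4]
wrist_force: [-0.1, -0.1, 0.1]
opening: 0.0399
```

```bash
python3 st.py; python3 w.py w2; python3 -c "
from h import *
p,d=bot.camera('scene');cv2.imwrite('pics/s2.png',cv2.resize(p[140:320,300:500],None,fx=4,fy=3.3))"
```

```text
[[ 0.014 -0.979 -0.204]
 [-0.002 -0.204  0.979]
 [-1.    -0.013 -0.004]] [0.4347 0.3839 0.0221] [41.8  8.6 -4.9 76.  -0.6 30. ] 6.7333 [-0.1 -0.1  0.1] 0.03987638781212239
```

View pics/w2.png

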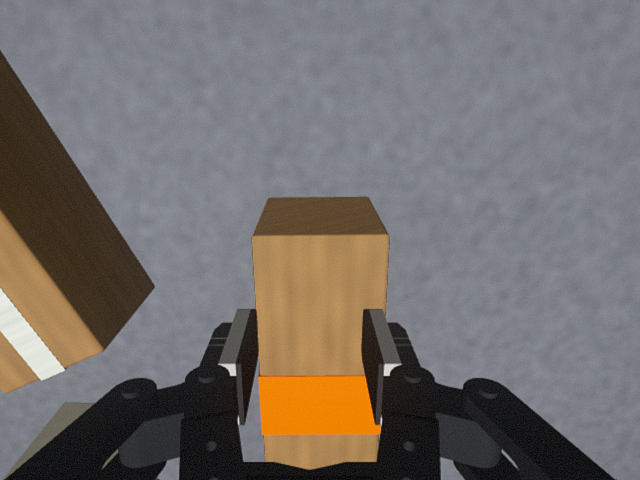

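View pics/s2.png

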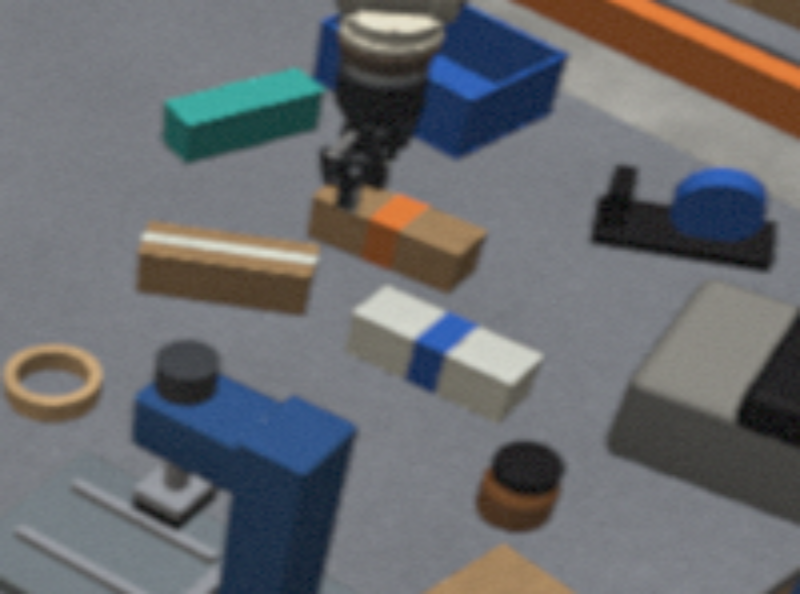

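Run:
```python
from fit import *
k=np.load("pics/w2.npz"); d=k['d'];T=k['T'];m=bot.camera_model("wrist");R=k['R'];P=k['pos']
for u,v in [(320,300),(320,240),(320,215),(260,300),(380,250),(320,400),(230,350),(246,340),(251,340),(374,340),(385,340),(368,360),(450,200),(375,395),(245,395)]:
    z=d[v,u]; w=T[:3,:3]@np.array([(u-m['cx'])/m['fx']*z,(v-m['cy'])/m['fy']*z,z])+T[:3,3]
    print(u,v,round(float(z),3),w.round(4),(R.T@(w-P)*1000).round(1))
```

```text
320 300 0.159 [0.4221 0.3859 0.0589] [-37.   11.5   4.3]
320 240 0.152 [0.3987 0.3808 0.0583] [-36.7  35.4   4.2]
320 215 0.174 [0.3963 0.3808 0.0336] [-12.1  38.    4.7]
260 300 0.158 [0.4259 0.3636 0.0605] [-38.4  12.2 -18.2]
380 250 0.152 [0.3976 0.4028 0.0595] [-37.9  32.   25.8]
320 400 0.174 [0.4672 0.3957 0.0593] [-36.8 -34.7   4.7]
230 350 0.129 [0.4283 0.3583 0.0912] [-69.1  10.6 -24.1]
246 340 0.134 [0.4272 0.3623 0.086 ] [-64.   10.9 -19.9]
251 340 0.143 [0.4319 0.3636 0.0784] [-56.3   6.1 -19.5]
374 340 0.134 [0.4188 0.4023 0.0859] [-64.   10.9  20.9]
385 340 0.135 [0.4185 0.4059 0.0852] [-63.4  10.5  24.6]
368 360 0.143 [0.4304 0.404  0.0801] [-58.   -0.7  20.3]
450 200 0.207 [ 3.851e-01  4.445e-01 -4.000e-04] [21.7 36.5 69.5]
375 395 0.127 [0.4308 0.4041 0.0972] [-75.1  -1.3  20.2]
245 395 0.13 [0.441  0.3655 0.0948] [-72.5  -3.4 -19.7]
```

```bash
python3 - <<'E'
from h import *
p=cv2.imread("pics/w2.png"); cv2.imwrite("pics/c5.png",cv2.resize(p[290:440,210:420],None,fx=3.8,fy=3.8,interpolation=cv2.INTER_CUBIC))
E
python3 st.py
```

```text
[[ 0.013 -0.979 -0.204]
 [-0.002 -0.204  0.979]
 [-1.    -0.012 -0.005]] [0.4345 0.3837 0.0216] [41.8  8.6 -4.9 76.  -0.6 30. ] 6.8333 [-0.2 -0.7 -0.6] 0.040168864425859575
```

View pics/c5.png

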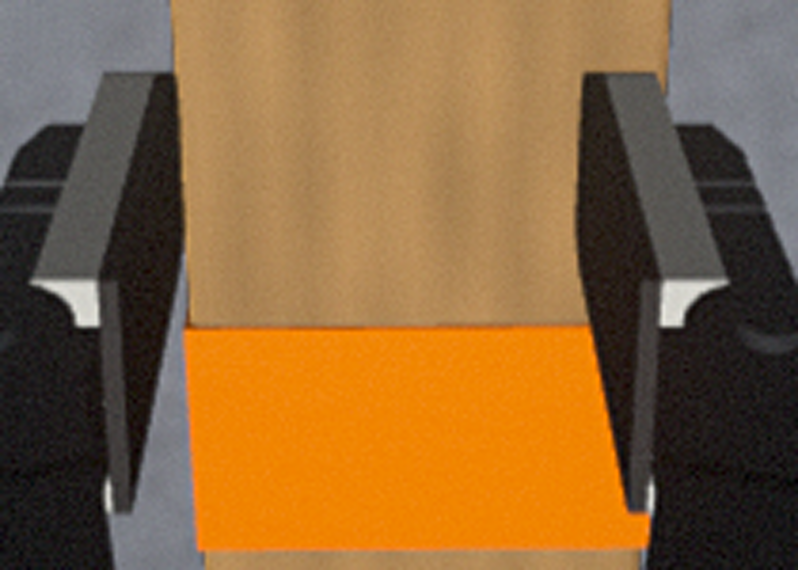

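Run:
```python
from fit import *
m=bot.camera_model("wrist")
for n in("w1","w2"):
    k=np.load(f"pics/{n}.npz"); d=k['d'];M=m['mount']
    v,u=np.mgrid[:480,:640]; c=np.stack([(u-m['cx'])/m['fx']*d,(v-m['cy'])/m['fy']*d,d],-1); t=(c@M[:3,:3].T+M[:3,3])*1000
    for r in (325,340,355,370):
        print(n,r,'L',[tuple(t[r,c].round(0).astype(int)) for c in range(200,268,5)])
        print(n,r,'R',[tuple(t[r,c].round(0).astype(int)) for c in range(355,440,6)])
```

```text
w1 325 L [(np.int64(-55), np.int64(11), np.int64(-37)), (np.int64(-54), np.int64(11), np.int64(-35)), (np.int64(-55), np.int64(11), np.int64(-33)), (np.int64(-46), np.int64(6), np.int64(-34)), (np.int64(200), np.int64(-137), np.int64(-92)), (np.int64(203), np.int64(-138), np.int64(-87)), (np.int64(201), np.int64(-137), np.int64(-82)), (np.int64(202), np.int64(-138), np.int64(-77)), (np.int64(203), np.int64(-138), np.int64(-72)), (np.int64(201), np.int64(-137), np.int64(-66)), (np.int64(202), np.int64(-138), np.int64(-61)), (np.int64(201), np.int64(-137), np.int64(-56)), (np.int64(201), np.int64(-137), np.int64(-51)), (np.int64(202), np.int64(-137), np.int64(-46))]
w1 325 R [(np.int64(202), np.int64(-138), np.int64(47)), (np.int64(201), np.int64(-137), np.int64(53)), (np.int64(202), np.int64(-138), np.int64(60)), (np.int64(202), np.int64(-137), np.int64(66)), (np.int64(201), np.int64(-137), np.int64(72)), (np.int64(202), np.int64(-138), np.int64(78)), (np.int64(202), np.int64(-137), np.int64(84)), (np.int64(201), np.int64(-137), np.int64(90)), (np.int64(-45), np.int64(6), np.int64(34)
[... 9015 characters left out ...]
 np.int64(-18))]
w2 370 R [(np.int64(-37), np.int64(-20), np.int64(19)), (np.int64(-36), np.int64(-20), np.int64(21)), (np.int64(-57), np.int64(-6), np.int64(20)), (np.int64(-68), np.int64(3), np.int64(20)), (np.int64(-77), np.int64(9), np.int64(21)), (np.int64(-78), np.int64(9), np.int64(22)), (np.int64(-81), np.int64(12), np.int64(23)), (np.int64(-82), np.int64(13), np.int64(25)), (np.int64(-81), np.int64(12), np.int64(26)), (np.int64(-83), np.int64(14), np.int64(28)), (np.int64(-83), np.int64(13), np.int64(29)), (np.int64(-81), np.int64(12), np.int64(31)), (np.int64(-81), np.int64(12), np.int64(33)), (np.int64(22), np.int64(-63), np.int64(71)), (np.int64(24), np.int64(-64), np.int64(75))]
```

The depth data shows the real fingertips end about 44 mm short of the reported TCP, so they closed just above the carton without touching it. I'll reopen and go lower, setting the height from the depth data.

Run:
```python
from fit import *
x=wfit("w2",[(253,236),(388,235)],[(-.075,-.025,.06),(-.075,.025,.06)],x0=(.47,.4,.22))
totool([.4342,.3888,-.025])
```

```text
[ 0.4697  0.3964 12.3007] [ 0.2 -1.  -0.2  1. ]
tool shift cm [ 4.66 -0.02  0.52] y-axis az -168.22
```

Request:
play_rows --rows '[[[0, 0, 0.5], 0, 7], [[0, 0, 0.5], 0, 7], [[0, 0, 0.5], 0, 7], [[0, 0, 0.5], 0, 7]]'

```text
time: 7.17
ee_pos: [0.4332, 0.3885, 0.021]
tcp_rot: [-113.9, 89.3, -12.1]
wrist_force: [0.5, -0.3, 0.2]
opening: 0.0699
```

```bash
python3 st.py; python3 w.py w3;  python3 - <<'E'
from h import *
p=cv2.imread("pics/w3.png"); cv2.imwrite("pics/c6.png",cv2.resize(p[190:470,180:440],None,fx=2,fy=2))
E
```

```text
[[ 0.013 -0.979 -0.204]
 [-0.003 -0.204  0.979]
 [-1.    -0.012 -0.005]] [0.4332 0.3885 0.021 ] [42.2  9.  -4.6 76.  -0.6 30.4] 7.1667 [ 0.5 -0.3  0.2] 0.06986277650360835
```

View pics/c6.png

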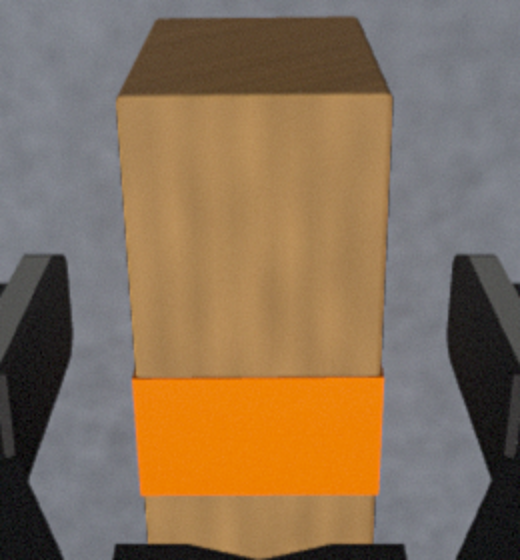

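Request:
play_rows --rows '[[[2.5, 0, 0], 0, 7], [[4.6, 0, 0], 0, 7], [[4.6, 0, 0], 0, 7], [[4.6, 0, 0], 0, 4], [[4.6, 0, 0], 0, 4], [[4.6, 0, 0], 0, 4], [[4.6, 0, 0], 0, 4], [[4.6, 0, 0], 0, 4], [[4.6, 0, 0], 0, 4]]' --squeeze 60

```text
time: 7.97
ee_pos: [0.4343, 0.3887, -0.0238]
tcp_rot: [-108.2, 89.2, -6.4]
wrist_force: [-0.4, -1.0, 4.8]
opening: 0.0495
```

Request:
play_rows --rows '[[[-2, 0, 0], 0, 4], [[-6, 0, 0], 0, 4], [[-10, 0.6, -2.5], 0, 4], [[-12.5, 1.5, -6.4], 0, 4], [[-12.5, 2.4, -10.4], 0, 4], [[-12.5, 3.3, -14.4], 0, 4], [[-12.5, 4.2, -18.4], 0, 4], [[-12.5, 5.2, -22.4], 0, 4], [[-12.5, 6.1, -26.4], 0, 4], [[-12.5, 7, -30.4], 0, 4], [[-12.5, 8, -34.4], 0, 4], [[-12.5, 8.9, -38.4], 0, 4]]'

```text
time: 8.97
ee_pos: [0.423, -0.0028, 0.1013]
tcp_rot: [-112.9, 89.2, -11.1]
wrist_force: [1.4, -0.8, -2.3]
opening: 0.0496
```

```bash
python3 st.py; python3 -c "
from fit import *
totool([.4233,-.105,.10])"
```

```text
[[ 0.013 -0.979 -0.205]
 [-0.003 -0.205  0.979]
 [-1.    -0.013 -0.005]] [ 0.423  -0.0028  0.1013] [ -0.3 -14.2 -18.   85.4  -0.1 -12.1] 8.9667 [ 1.4 -0.8 -2.3] 0.049570668688963385
tool shift cm [  0.15   2.06 -10.01] y-axis az -168.19
```

Request:
play_rows --rows '[[[0, 0.7, -3.4], 0, 4], [[0, 1.4, -6.8], 0, 4], [[0, 2.1, -9.8], 0, 4], [[0, 2.1, -9.8], 0, 4], [[0, 2.1, -9.8], 0, 4]]'

```text
time: 9.38
ee_pos: [0.4227, -0.1026, 0.1012]
tcp_rot: [-113.1, 89.3, -11.5]
wrist_force: [1.4, -0.1, -1.4]
opening: 0.0492
```

```bash
python3 st.py
python3 - <<'E'
from h import *
for n,b in(("top",(280,90,120,210)),("scene",(200,230,200,150))):
    p,d=bot.camera(n); cv2.imwrite(f"pics/{n}3.png",p); x,y,w,h=b
    s=600/h if n=="top" else 4
    cv2.imwrite(f"pics/c7{n}.png",cv2.resize(p[y:y+h,x:x+w],None,fx=min(s,4),fy=min(s,4),interpolation=cv2.INTER_CUBIC)); print(min(s,4))
p,d=bot.camera("wrist"); cv2.imwrite("pics/w4.png",p)
E
```

```text
[[ 0.012 -0.98  -0.201]
 [-0.003 -0.201  0.98 ]
 [-1.    -0.012 -0.005]] [ 0.4227 -0.1026  0.1012] [-13.7 -12.5 -16.6  85.2   0.  -25.2] 9.3833 [ 1.4 -0.1 -1.4] 0.04923847619166927
2.857142857142857
4
```

View pics/c7top.png

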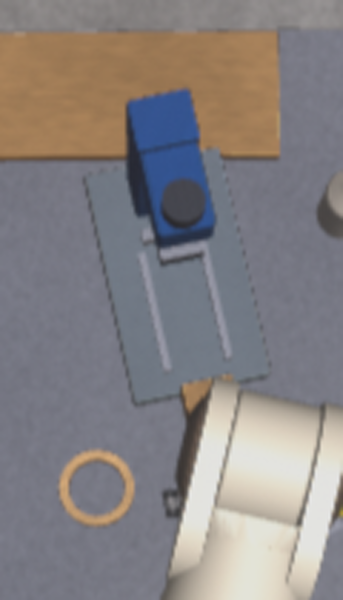

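View pics/c7scene.png

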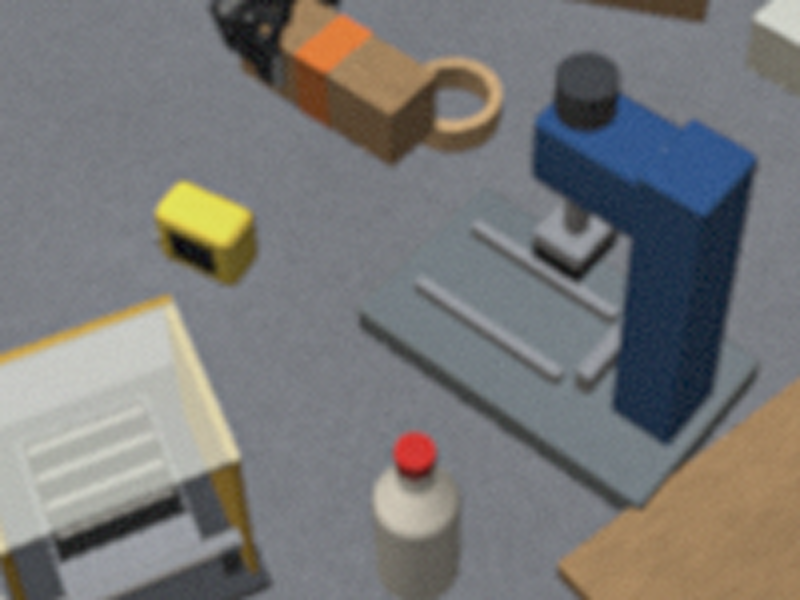

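View pics/w4.png

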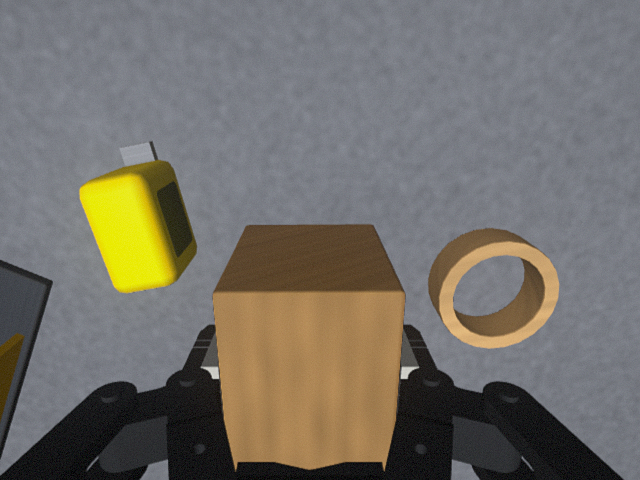

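Run:
```python
from fit import *
for p in px([(418,281),(562,374),(475,225),(615,312)],4,(200,230)): 
    w=ray("scene",*p,.042); c,s=np.cos(np.radians(11.76)),np.sin(np.radians(11.76)); e=w-[.6534,-.0572,0]; print(w.round(4),(e[0]*c+e[1]*s).round(4),(-e[0]*s+e[1]*c).round(4))
for p in px([(166,369),(228,356),(143,253),(206,250)],600/210,(280,90)): 
    w=ray("top",*p,.042);e=w-[.6534,-.0572,0]; print(w.round(4),(e[0]*c+e[1]*s).round(4),(-e[0]*s+e[1]*c).round(4))
for n,pts in(("scene",px([(390,163),(437,120)],4,(200,230))),): pass
```

```text
[ 0.5805 -0.1116  0.042 ] -0.0824 -0.0384
[ 0.7064 -0.0818  0.042 ] 0.0469 -0.0349
[ 0.5666 -0.0466  0.042 ] -0.0828 0.0281
[ 0.6907 -0.0175  0.042 ] 0.0446 0.0312
[ 0.5622 -0.0415  0.042 ] -0.0861 0.0339
[ 0.5757 -0.1071  0.042 ] -0.0862 -0.033
[ 0.687  -0.0181  0.042 ] 0.0409 0.0314
[ 0.6898 -0.0852  0.042 ] 0.03 -0.0348
```

```bash
python3 -c "
from fit import *
c,s=.979,.2038
for X,z in((-.235,.030),(-.068,.026),(-.068,.0075)): totool([.6534+X*c+.001*s,-.0572+X*s-.001*c,z])"
```

```text
tool shift cm [ 7.12  0.15 -0.51] y-axis az -168.17
tool shift cm [  7.72 -16.55  -0.53] y-axis az -168.17
tool shift cm [  9.57 -16.52  -0.52] y-axis az -168.17
```

Request:
play_rows --rows '[[[3.5, 0.1, -0.5], 0, 4], [[7.1, 0.1, -0.5], 0, 4], [[7.3, -3, -0.5], 0, 4], [[7.4, -6.5, -0.5], 0, 4], [[7.5, -10, -0.5], 0, 4], [[7.6, -13, -0.5], 0, 4], [[7.7, -15, -0.5], 0, 4], [[7.7, -16.5, -0.5], 0, 4], [[7.7, -16.5, -0.5], 0, 4], [[7.7, -16.5, -0.5], 0, 4]]'

```text
time: 10.37
ee_pos: [0.5867, -0.071, 0.0257]
tcp_rot: [-113.5, 89.3, -11.6]
wrist_force: [-0.4, 0.2, -1.7]
opening: 0.0494
```

```bash
python3 st.py
python3 - <<'E'
from h import *
for n,b in(("top",(280,90,120,150)),("scene",(240,210,180,140))):
    p,d=bot.camera(n); cv2.imwrite(f"pics/{n}4.png",p); x,y,w,h=b
    cv2.imwrite(f"pics/c8{n}.png",cv2.resize(p[y:y+h,x:x+w],None,fx=4,fy=4,interpolation=cv2.INTER_CUBIC))
E
```

```text
[[ 0.011 -0.978 -0.207]
 [-0.002 -0.207  0.978]
 [-1.    -0.011 -0.005]] [ 0.5867 -0.071   0.0257] [ -6.9   9.8  -3.1  76.4  -0.1 -18.8] 10.3667 [-0.4  0.2 -1.7] 0.04944471559732281
```

View pics/c8top.png

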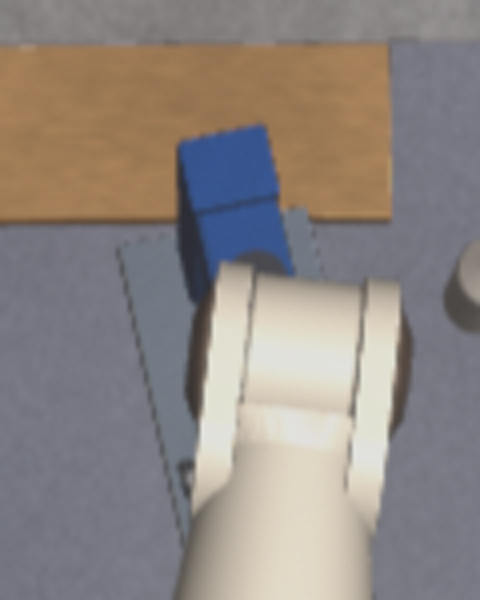

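View pics/c8scene.png

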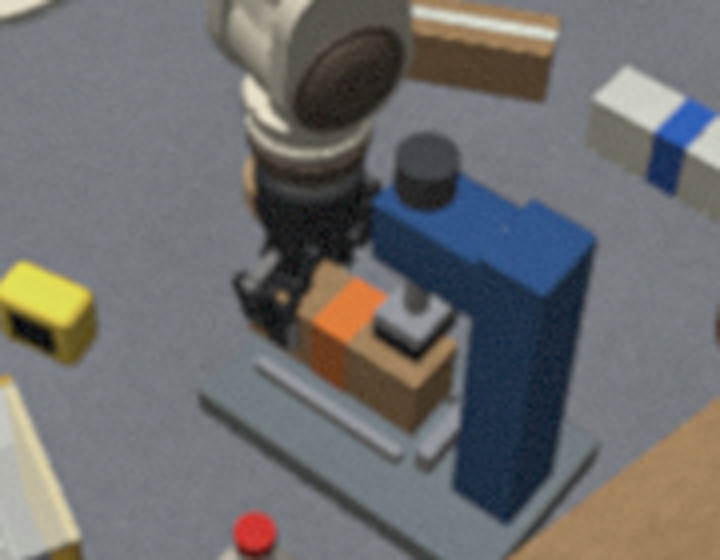

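Run:
```python
from h import *
p,d=bot.camera("scene"); C=cloud("scene",d)
c,s=.979,.2038
e=C-[.6534,-.0572,0]; X=e[...,0]*c+e[...,1]*s; Y=-e[...,0]*s+e[...,1]*c
for r,cs in((235,range(295,350,4)),(245,range(295,350,4)),(252,range(300,350,4)),(258,range(300,350,4)),(266,range(295,345,4)),(274,range(295,345,4))):
    v=r
    print(r,[(u,round(float(X[v,u])*1000),round(float(Y[v,u])*1000),round(float(C[v,u,2])*1000)) for u in cs])
```

```text
235 [(295, -309, 177, -5), (299, -297, 186, -4), (303, -86, -33, 306), (307, -56, -53, 342), (311, -41, -56, 354), (315, -36, -47, 350), (319, -28, -42, 352), (323, -22, -35, 350), (327, -19, -22, 342), (331, -14, -13, 338), (335, -17, 8, 320), (339, -188, 272, -1), (343, -179, 282, -3), (347, -167, 289, 0)]
245 [(295, -277, 142, -5), (299, -265, 148, -2), (303, -86, -34, 272), (307, -69, -38, 286), (311, -57, -37, 293), (315, -47, -33, 297), (319, -35, -33, 305), (323, -35, -17, 292), (327, -30, -7, 287), (331, -29, 10, 274), (335, -170, 226, -1), (339, -161, 236, -4), (343, 12, 3, 308), (347, 21, 7, 311)]
252 [(300, -241, 126, -1), (304, -89, -27, 236), (308, -63, -41, 267), (312, -54, -37, 269), (316, -44, -33, 273), (320, -38, -24, 269), (324, -31, -16, 268), (328, -29, -3, 258), (332, -156, 190, 4), (336, -146, 200, 3), (340, 21, -21, 308), (344, 28, -15, 309), (348, 37, -10, 310)]
258 [(300, -220, 102, 4), (304, -85, -32, 219), (308, -68, -36, 236), (312, -58, -31, 238), (316, -49, -27, 241), (320, -42, -18, 238), (324, -35, -11, 237), (328, -29, -1, 233), (332, -57, 56, 163), (336, 429, -617, 1104), (340, 22, -21, 288), (344, 32, -19, 293), (348, 40, -14, 295)]
266 [(295, -213, 68, 0), (299, -206, 80, -6), (303, -191, 83, 2), (307, -70, -38, 203), (311, -59, -35, 210), (315, -47, -32, 215), (319, -39, -26, 216), (323, -34, -16, 211), (327, -28, -6, 206), (331, -56, 51, 133), (335, 14, -28, 258), (339, 27, -31, 270), (343, 37, -28, 275)]
274 [(295, -188, 41, 4), (299, -180, 51, 1), (303, -173, 62, -5), (307, -68, -40, 174), (311, -58, -36, 178), (315, -55, -23, 169), (319, -46, -16, 169), (323, -65, 27, 113), (327, -54, 31, 118), (331, -103, 118, -2), (335, 15, -29, 228), (339, 28, -30, 239), (343, 41, -31, 250)]
```

Request:
play_rows --rows '[[[0.7, 0, 0], 0, 4], [[1.4, 0, 0], 0, 4], [[1.7, 0, 0], 0, 4], [[1.8, 0, 0], 0, 4], [[1.8, 0, 0], 0, 4]]'

```text
time: 10.93
ee_pos: [0.5863, -0.0728, 0.0077]
tcp_rot: [-113.4, 89.3, -11.6]
wrist_force: [-0.2, -0.1, -1.7]
opening: 0.0492
```

```bash
python3 st.py
python3 - <<'E'
from h import *
for n,b in(("scene",(280,250,120,90)),):
    p,d=bot.camera(n); cv2.imwrite(f"pics/{n}5.png",p); x,y,w,h=b
    cv2.imwrite(f"pics/c9{n}.png",cv2.resize(p[y:y+h,x:x+w],None,fx=6,fy=6,interpolation=cv2.INTER_CUBIC))
E
```

```text
[[ 0.012 -0.979 -0.204]
 [-0.002 -0.204  0.979]
 [-1.    -0.011 -0.005]] [ 0.5863 -0.0728  0.0077] [ -7.   10.2  -4.6  74.5  -0.1 -18.8] 10.9333 [-0.2 -0.1 -1.7] 0.049227818985353514
```

View pics/c9scene.png

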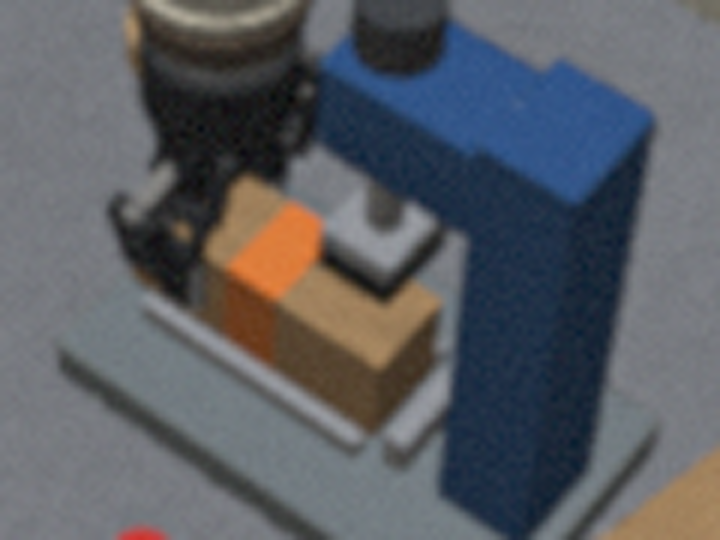

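Request:
play_rows --rows '[[[0.1, 0, 0], 0, 4], [[0.15, -0.3, 0], 0, 4], [[0.15, -0.6, 0], 0, 4], [[0.15, -0.8, 0], 0, 4], [[0.15, -0.8, 0], 0, 4]]'

```text
time: 11.4
ee_pos: [0.5948, -0.071, 0.0068]
tcp_rot: [-113.8, 89.3, -12.0]
wrist_force: [0.6, -0.3, -1.3]
opening: 0.0497
```

Request:
play_rows --rows '[[[0, -0.2, 0], 0, 4], [[0, -0.3, 0], 0, 4], [[0, -0.3, 0], 0, 4]]'

```text
time: 11.65
ee_pos: [0.5947, -0.0708, 0.0066]
tcp_rot: [-126.5, 89.6, -24.7]
wrist_force: [-16.8, -3.1, 5.4]
opening: 0.0496
```

```bash
python3 st.py
```

```text
[[ 0.007 -0.979 -0.203]
 [-0.003 -0.203  0.979]
 [-1.    -0.006 -0.005]] [ 0.5947 -0.0708  0.0066] [ -6.7  11.6  -3.1  74.8  -0.1 -18.5] 11.65 [-16.8  -3.1   5.4] 0.049555709850134994
```

Request:
play_rows --rows '[[[0, 0.2, 0], 0, 4], [[0, 0.2, 0], 0, 6.8], [[0, 0.2, 0], 0, 6.8], [[0, 0.2, 0], 0, 6.8], [[0, 0.2, 0], 0, 6.8]]'

```text
time: 12.07
ee_pos: [0.5961, -0.0708, 0.0071]
tcp_rot: [-112.7, 89.2, -10.9]
wrist_force: [-0.1, -0.1, 0.3]
opening: 0.0679
```

Request:
play_rows --rows '[[[-2, 0.3, 0], 0, 6.8], [[-4, 1, 0], 0, 6.8], [[-6, 4, 0], 0, 6.8], [[-8, 8, 0], 0, 6.8], [[-9, 12, 0], 0, 6.8], [[-9, 16, 0], 0, 6.8], [[-9, 20, 0], 0, 6.8], [[-9, 22, 0], 0, 6.8], [[-9, 22, 0], 0, 6.8]]'

```text
time: 12.82
ee_pos: [0.3765, -0.1161, 0.095]
tcp_rot: [-115.0, 89.2, -13.3]
wrist_force: [0.6, -0.4, 0.5]
opening: 0.0681
```

```bash
python3 st.py
python3 - <<'E'
from h import *
for n,b in(("scene",(280,250,120,90)),("top",(290,110,100,125))):
    p,d=bot.camera(n); cv2.imwrite(f"pics/{n}6.png",p); x,y,w,h=b; np.save(f"pics/{n}6.npy",d)
    k=6 if n=="scene" else 4.8
    cv2.imwrite(f"pics/c10{n}.png",cv2.resize(p[y:y+h,x:x+w],None,fx=k,fy=k,interpolation=cv2.INTER_CUBIC))
E
```

```text
[[ 0.014 -0.979 -0.203]
 [-0.003 -0.203  0.979]
 [-1.    -0.013 -0.006]] [ 0.3765 -0.1161  0.095 ] [-17.2 -18.4 -21.9  85.7   0.1 -28.9] 12.8167 [ 0.6 -0.4  0.5] 0.0681212454894254
```

View pics/c10scene.png

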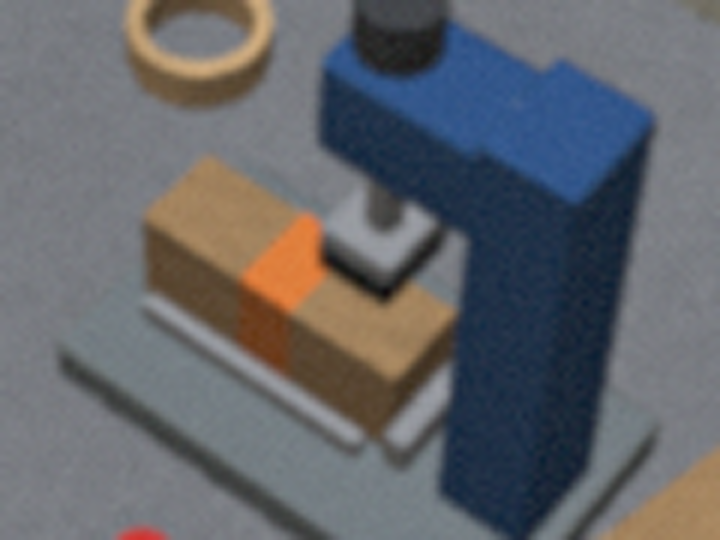

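View pics/c10top.png

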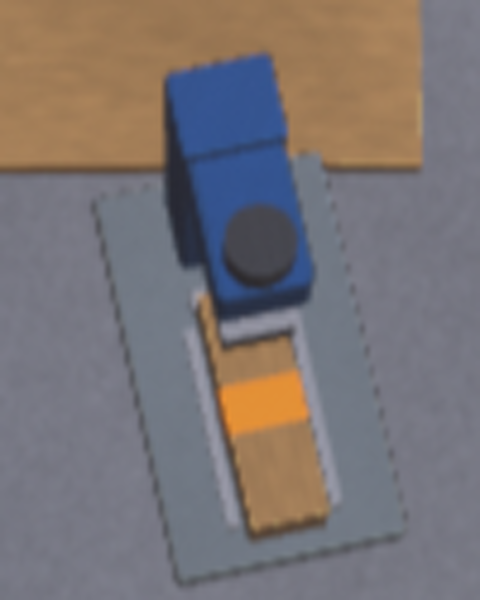

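```bash
python3 -c "
from fit import *
totool([.584,-.138,.40])"
```

```text
tool shift cm [-30.19 -20.    -6.51] y-axis az -168.27
```

Request:
play_rows --rows '[[[-4, 0, 0], 3, 0], [[-8, 0, 0], 6, 0], [[-12, 0, 0], 9, 0], [[-16, 0, 0], 12, 0], [[-20, 0, 0], 15, 0], [[-24, -1, 0], 18, 0], [[-28, -3, 0], 21, 0], [[-30, -6, 0], 25, 0], [[-30, -10, -1], 25, 0], [[-30, -13, -3], 25, 0], [[-30, -17, -5], 25, 0], [[-30, -20, -6.2], 25, 0]]'

```text
time: 13.92
ee_pos: [0.5772, -0.1328, 0.3955]
tcp_rot: [-88.1, 89.3, -11.2]
wrist_force: [-0.2, 0.1, 0.0]
opening: -0.0004
```

```bash
python3 st.py; python3 w.py w5
python3 - <<'E'
from h import *
m=bot.camera_model("wrist");d=np.load("pics/w5.npz")['d'];M=m['mount']
v,u=np.mgrid[:480,:640]; c=np.stack([(u-m['cx'])/m['fx']*d,(v-m['cy'])/m['fy']*d,d],-1); t=(c@M[:3,:3].T+M[:3,3])*1000
for r in (310,320,330,345,360): print(r,[t[r,x].round(0).astype(int).tolist() for x in range(290,332,5)])
E
```

```text
[[ 0.012 -0.974  0.228]
 [-0.002  0.228  0.974]
 [-1.    -0.012  0.   ]] [ 0.5772 -0.1328  0.3955] [-13.   25.2  59.7 123.7   0.    0.2] 13.9167 [-0.2  0.1  0. ] -0.00035028006705195287
310 [[400, -226, -30], [-44, 11, -5], [-44, 11, -3], [-45, 11, -1], [-45, 12, 0], [-45, 12, 2], [-44, 11, 4], [-44, 11, 6], [383, -217, 31]]
320 [[399, -243, -31], [-52, 11, -5], [-52, 11, -3], [-51, 11, -1], [-51, 11, 0], [-51, 11, 2], [-51, 11, 4], [-52, 11, 6], [379, -231, 31]]
330 [[-57, 11, -6], [-58, 11, -5], [-59, 12, -3], [-59, 12, -1], [-58, 11, 0], [-58, 11, 2], [-58, 11, 4], [-58, 11, 5], [-52, 7, 7]]
345 [[-68, 12, -6], [-67, 11, -4], [-66, 11, -3], [-67, 11, -1], [-67, 11, 0], [-67, 11, 2], [-67, 11, 4], [-67, 11, 5], [-66, 11, 7]]
360 [[-76, 12, -5], [-75, 11, -4], [-75, 11, -3], [-75, 11, -1], [-75, 11, 0], [-75, 11, 2], [-75, 11, 3], [-76, 12, 5], [-76, 11, 6]]
```

View pics/w5.png

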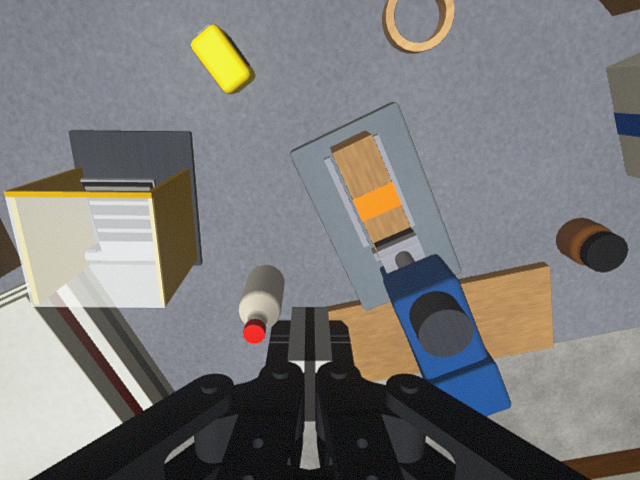

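Run:
```python
from h import *
p=cv2.imread("pics/w5.png"); cv2.imwrite("pics/c11.png",cv2.resize(p[120:320,0:210],None,fx=3.8,fy=2.9,interpolation=cv2.INTER_CUBIC))
```

```text
(no output)
```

View pics/c11.png

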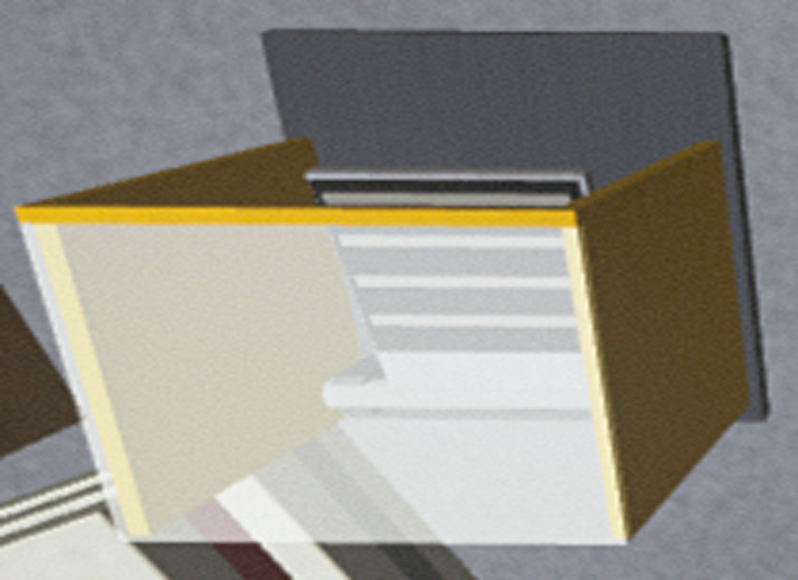

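Run:
```python
from fit import *
S=np.array([3.8,2.9])
def P(a,b): return ((a+.5)/3.8-.5,(b+.5)/2.9-.5+120)
pts=[P(18,206),P(577,208),P(627,543),P(122,540)]
for W in(.073,.075): x=wfit("w5",pts,[(-.042,-W,.155),(-.042,W,.155),(.09,W,.155),(.09,-W,.155)])
c,s=np.cos(x[2]),np.sin(x[2])
def loc(w): e=w-[x[0],x[1],0]; return (e[0]*c+e[1]*s).round(4),(-e[0]*s+e[1]*c).round(4)
for q,z in (((308,175),.067),((588,178),.067),((265,30),.01),((722,33),.01)):
    w=wray("w5",*P(*q),z); print(w.round(4),loc(w))
# stamp / carton check
for q,z in(((292,153),.03),((399,103),.03),((329,149),.09),((370,131),.09)):
    print(wray("w5",*q,z).round(4))
```

```text
[  0.5721  -0.3744 -13.7091] [ 0.   1.7 -0.2 -2.1 -0.2 -1.4  0.4  1.8]
[  0.5721  -0.3744 -13.7069] [-0.4 -0.2  0.3 -0.2  0.2  0.6 -0.  -0.2]
[ 0.5273 -0.408   0.067 ] (np.float64(-0.0355), np.float64(-0.0433))
[ 0.5491 -0.3208  0.067 ] (np.float64(-0.0351), np.float64(0.0466))
[ 0.4664 -0.4288  0.01  ] (np.float64(-0.0898), np.float64(-0.0779))
[ 0.5035 -0.2763  0.01  ] (np.float64(-0.0899), np.float64(0.079))
[ 0.5591 -0.1515  0.03  ]
[ 0.5301 -0.0084  0.03  ]
[ 0.5571 -0.1052  0.09  ]
[ 0.5481 -0.0562  0.09  ]
```

Request:
play_rows --rows '[[[0, -4, 0], 0, 0], [[0, -8, 0], 0, 0], [[0, -12, 0], 0, 0]]'

```text
time: 14.22
ee_pos: [0.579, -0.1334, 0.3942]
tcp_rot: [89.5, 87.7, 166.3]
wrist_force: [-0.1, 0.6, -1.2]
opening: 0.0001
```

Request:
play_rows --rows '[[[0, -4.1, 0], 0, 0]]'

```text
time: 14.3
ee_pos: [0.5786, -0.1336, 0.3932]
tcp_rot: [89.5, 87.4, 166.4]
wrist_force: [-1.1, -0.6, 1.0]
opening: -0.0001
```

Request:
play_rows --rows '[[[0, -4.1, 0], 0, 0]]'

```text
time: 14.38
ee_pos: [0.5822, -0.1347, 0.3844]
tcp_rot: [89.7, 86.6, 166.5]
wrist_force: [0.4, -0.3, 0.3]
opening: -0.0002
```

Request:
play_rows --rows '[[[0, -4.1, 0], 0, 0]]'

```text
time: 14.47
ee_pos: [0.5856, -0.1358, 0.3748]
tcp_rot: [89.8, 85.7, 166.6]
wrist_force: [-0.1, -0.4, 0.7]
opening: 0.0002
```

```bash
python3 st.py
```

```text
[[-0.072 -0.971  0.228]
 [ 0.017  0.228  0.974]
 [-0.997  0.074  0.   ]] [ 0.5856 -0.1358  0.3748] [-1.310e+01  3.460e+01  7.080e+01  1.304e+02  0.000e+00  1.000e-01] 14.4667 [-0.1 -0.4  0.7] 0.0001866440308221105
```

Request:
play_rows --rows '[[[4, 0, 0], 0, 0], [[8, 0, 0], 0, 0], [[8, -4, 0], 0, 0], [[8, -8, 0], 0, 0], [[8, -10.5, 0], 0, 0], [[8, -10.5, 0], 0, 0]]'

```text
time: 14.97
ee_pos: [0.676, -0.1572, 0.2724]
tcp_rot: [89.8, 85.5, 166.6]
wrist_force: [-10.3, 2.8, 6.8]
opening: -0.0001
```

```bash
python3 st.py
```

```text
[[-0.076 -0.971  0.229]
 [ 0.018  0.228  0.974]
 [-0.997  0.078  0.   ]] [ 0.676  -0.1572  0.2724] [-1.310e+01  4.320e+01  7.080e+01  1.221e+02  0.000e+00  1.000e-01] 14.9667 [-10.3   2.8   6.8] -8.020676021158228e-05
```

Request:
play_rows --rows '[[[0, 0, 0], 0, 0]]'

```text
time: 15.05
ee_pos: [0.6752, -0.157, 0.2735]
tcp_rot: [89.8, 85.6, 166.6]
wrist_force: [0.2, -1.0, -0.9]
opening: 0.0001
```

```bash
python3 st.py
```

```text
[[-0.075 -0.971  0.229]
 [ 0.018  0.228  0.974]
 [-0.997  0.077  0.   ]] [ 0.6752 -0.157   0.2735] [-1.310e+01  4.300e+01  7.060e+01  1.221e+02  0.000e+00  1.000e-01] 15.05 [ 0.2 -1.  -0.9] 9.668098836280617e-05
```

Request:
play_rows --rows '[[[0, -4.1, 0], 0, 0]]'

```text
time: 15.13
ee_pos: [0.6955, -0.1619, 0.2656]
tcp_rot: [89.6, 87.4, 166.4]
wrist_force: [-0.3, -0.1, 1.8]
opening: -0.0002
```

Request:
play_rows --rows '[[[0, -4.1, 0], 0, 0]]'

```text
time: 15.22
ee_pos: [0.7193, -0.1675, 0.249]
tcp_rot: [89.0, 88.9, 165.7]
wrist_force: [0.1, -0.6, -0.5]
opening: -0.0004
```

Request:
play_rows --rows '[[[-2.9, -2.9, 0], 0, 0]]'

```text
time: 15.3
ee_pos: [0.7264, -0.1692, 0.2513]
tcp_rot: [-69.0, 89.9, 7.8]
wrist_force: [0.3, -0.0, -1.9]
opening: -0.0004
```

Request:
play_rows --rows '[[[-2.9, -2.9, 0], 0, 0]]'

```text
time: 15.38
ee_pos: [0.7307, -0.1703, 0.2664]
tcp_rot: [-89.3, 88.0, -12.5]
wrist_force: [-1.1, -0.5, 1.0]
opening: 0.0004
```

```bash
python3 st.py
```

```text
[[ 0.034 -0.973  0.229]
 [-0.007  0.229  0.974]
 [-0.999 -0.034  0.   ]] [ 0.7307 -0.1703  0.2664] [-1.310e+01  4.350e+01  7.070e+01  1.152e+02  0.000e+00  1.000e-01] 15.3833 [-1.1 -0.5  1. ] 0.0003575391812415941
```

Request:
play_rows --rows '[[[-2.4, -3.4, 0], 0, 0]]'

```text
time: 15.47
ee_pos: [0.7398, -0.1725, 0.276]
tcp_rot: [-89.6, 86.1, -12.8]
wrist_force: [0.3, -0.7, 0.9]
opening: 0.0001
```

Request:
play_rows --rows '[[[-2.4, -3.4, 0], 0, 0]]'

```text
time: 15.55
ee_pos: [0.7498, -0.1749, 0.2821]
tcp_rot: [-89.7, 84.3, -12.9]
wrist_force: [-0.1, 0.5, 0.5]
opening: 0.0001
```

Request:
play_rows --rows '[[[-2.4, -3.4, 0], 0, 0]]'

```text
time: 15.63
ee_pos: [0.7591, -0.1771, 0.2887]
tcp_rot: [-89.7, 82.6, -12.9]
wrist_force: [-0.5, -0.6, 0.6]
opening: 0.0003
```

Request:
play_rows --rows '[[[-2.4, -3.4, 0], 0, 0]]'

```text
time: 15.72
ee_pos: [0.7677, -0.1792, 0.2963]
tcp_rot: [-89.8, 80.9, -13.0]
wrist_force: [-0.0, 0.5, 0.3]
opening: 0.0
```

Request:
play_rows --rows '[[[-2.4, -3.4, 0], 0, 0]]'

```text
time: 15.8
ee_pos: [0.7758, -0.1811, 0.3049]
tcp_rot: [-89.8, 79.2, -13.0]
wrist_force: [0.1, -0.5, -0.1]
opening: 0.0003
```

Request:
play_rows --rows '[[[-2.4, -3.4, 0], 0, 0]]'

```text
time: 15.88
ee_pos: [0.7833, -0.1829, 0.3146]
tcp_rot: [-89.8, 77.5, -13.0]
wrist_force: [-0.4, 0.6, -0.2]
opening: -0.0001
```

```bash
python3 st.py
```

```text
[[ 0.21  -0.951  0.229]
 [-0.049  0.223  0.974]
 [-0.976 -0.216  0.001]] [ 0.7833 -0.1829  0.3146] [-1.320e+01  4.060e+01  7.070e+01  1.077e+02  0.000e+00  1.000e-01] 15.8833 [-0.4  0.6 -0.2] -0.00011582830271153259
```

Request:
play_rows --rows '[[[-0.5, -4.1, 0], 0, 0]]'

```text
time: 15.97
ee_pos: [0.8009, -0.1871, 0.3138]
tcp_rot: [-89.8, 75.7, -13.0]
wrist_force: [-0.4, 0.5, -0.3]
opening: -0.0
```

Request:
play_rows --rows '[[[-0.5, -4.1, 0], 0, 0]]'

```text
time: 16.05
ee_pos: [0.8202, -0.1917, 0.3083]
tcp_rot: [-89.8, 74.1, -13.1]
wrist_force: [0.1, 0.4, -0.6]
opening: 0.0002
```

Request:
play_rows --rows '[[[-0.5, -4.1, 0], 0, 0]]'

```text
time: 16.13
ee_pos: [0.838, -0.1958, 0.3053]
tcp_rot: [-89.8, 72.5, -13.1]
wrist_force: [-0.0, -0.5, -0.3]
opening: -0.0004
```

Request:
play_rows --rows '[[[-0.5, -4.1, 0], 0, 0]]'

```text
time: 16.22
ee_pos: [0.8549, -0.1999, 0.3046]
tcp_rot: [-89.9, 70.8, -13.1]
wrist_force: [0.6, -0.5, 0.8]
opening: -0.0
```

Request:
play_rows --rows '[[[-0.5, -4.1, 0], 0, 0]]'

```text
time: 16.3
ee_pos: [0.8711, -0.2037, 0.3054]
tcp_rot: [-89.9, 69.1, -13.1]
wrist_force: [-0.2, 0.4, -0.4]
opening: -0.0002
```

Request:
play_rows --rows '[[[-0.5, -4.1, 0], 0, 0]]'

```text
time: 16.38
ee_pos: [0.8866, -0.2074, 0.3077]
tcp_rot: [-89.9, 67.3, -13.1]
wrist_force: [-1.1, -0.2, -0.2]
opening: 0.0004
```

Request:
play_rows --rows '[[[-0.5, -4.1, 0], 0, 0]]'

```text
time: 16.47
ee_pos: [0.9015, -0.2109, 0.3113]
tcp_rot: [-89.9, 65.5, -13.1]
wrist_force: [0.9, 0.2, 0.5]
opening: 0.0
```

Request:
play_rows --rows '[[[-0.5, -4.1, 0], 0, 0]]'

```text
time: 16.55
ee_pos: [0.9157, -0.2142, 0.3161]
tcp_rot: [-89.9, 63.7, -13.1]
wrist_force: [0.4, -0.3, 0.2]
opening: -0.0003
```

```bash
python3 st.py
```

```text
[[ 0.432 -0.873  0.229]
 [-0.1    0.205  0.974]
 [-0.896 -0.443  0.001]] [ 0.9157 -0.2142  0.3161] [-13.2  43.4  70.7  91.    0.    0.1] 16.55 [ 0.4 -0.3  0.2] -0.0002793388639365783
```

Request:
play_rows --rows '[[[-1.2, -4, 0], 0, 0]]'

```text
time: 16.63
ee_pos: [0.9253, -0.2165, 0.3254]
tcp_rot: [-89.9, 62.0, -13.1]
wrist_force: [0.4, -0.6, 0.0]
opening: -0.0001
```

Request:
play_rows --rows '[[[-1.2, -4, 0], 0, 0]]'

```text
time: 16.72
ee_pos: [0.9339, -0.2185, 0.3391]
tcp_rot: [-89.9, 60.1, -13.1]
wrist_force: [-0.3, -0.1, 0.3]
opening: -0.0001
```

Request:
play_rows --rows '[[[-1.2, -4, 0], 0, 0]]'

```text
time: 16.8
ee_pos: [0.9418, -0.2205, 0.3533]
tcp_rot: [-89.9, 58.2, -13.1]
wrist_force: [0.2, 0.7, 0.6]
opening: -0.0001
```

Request:
play_rows --rows '[[[-1.2, -4, 0], 0, 0]]'

```text
time: 16.88
ee_pos: [0.9491, -0.2223, 0.3679]
tcp_rot: [-89.9, 56.3, -13.1]
wrist_force: [-1.2, -0.0, 0.5]
opening: 0.0002
```

Request:
play_rows --rows '[[[-1.2, -4, 0], 0, 0]]'

```text
time: 16.97
ee_pos: [0.9556, -0.2238, 0.3832]
tcp_rot: [-89.9, 54.5, -13.1]
wrist_force: [0.4, -0.5, -0.1]
opening: 0.0
```

Request:
play_rows --rows '[[[-1.2, -4, 0], 0, 0]]'

```text
time: 17.05
ee_pos: [0.9614, -0.2252, 0.3989]
tcp_rot: [-89.9, 52.7, -13.1]
wrist_force: [0.9, -0.1, -0.2]
opening: 0.0003
```

Request:
play_rows --rows '[[[-1.2, -4, 0], 0, 0]]'

```text
time: 17.13
ee_pos: [0.9664, -0.2264, 0.4154]
tcp_rot: [-89.9, 50.9, -13.1]
wrist_force: [1.0, 0.5, 0.2]
opening: 0.0001
```

Request:
play_rows --rows '[[[-1.2, -4, 0], 0, 0]]'

```text
time: 17.22
ee_pos: [0.9707, -0.2275, 0.4325]
tcp_rot: [-89.9, 49.1, -13.1]
wrist_force: [-0.5, -0.4, -0.8]
opening: 0.0003
```

```bash
python3 st.py
```

```text
[[ 0.638 -0.735  0.228]
 [-0.149  0.173  0.974]
 [-0.755 -0.655  0.001]] [ 0.9707 -0.2275  0.4325] [-13.2  39.3  70.7  80.4   0.    0. ] 17.2167 [-0.5 -0.4 -0.8] 0.00028249579625218806
```

One more notch for about 42.5°, then a settle row.

Request:
play_rows --rows '[[[-1.2, -4, 0], 0, 0]]'

```text
time: 17.3
ee_pos: [0.9741, -0.2283, 0.4502]
tcp_rot: [-89.9, 47.3, -13.1]
wrist_force: [0.4, -0.1, 0.3]
opening: 0.0001
```

Request:
play_rows --rows '[[[0, 0, 0], 0, 0]]'

```text
time: 17.38
ee_pos: [0.9736, -0.2282, 0.4537]
tcp_rot: [-89.9, 47.0, -13.1]
wrist_force: [0.1, -0.3, 0.3]
opening: 0.0
```

```bash
cat > gp.py <<'E'
from fit import *
import sys
# guard-frame tip target -> tool shift (tip is 42 mm behind TCP)
G=np.array([.5721,-.3744,0]); a=np.radians(-13.7); Rg=Rn.from_euler('z',a).as_matrix()
o=bot.get_obs(); R=Rn.from_euler('xyz',o['tcp_rot'],degrees=True).as_matrix(); tip=o['ee_pos']-.042*R[:,0]
print('tip in guard mm',(Rg.T@(tip-G)*1000).round(1),'tilt',np.degrees(np.arctan2(np.hypot(*R[:2,0]),-R[2,0])).round(1),'F',o['wrist_force'].round(1),'t',o['time'])
for s in sys.argv[1:]:
    t=G+Rg@(np.array([float(v) for v in s.split(',')])/1000); print(s,t.round(3),(R.T@(t-tip)*100).round(2))
E
python3 st.py; python3 gp.py -160,0,320 -110,0,140 -60,0,95 -26,0,72
```

```text
[[ 0.664 -0.712  0.228]
 [-0.155  0.168  0.974]
 [-0.732 -0.682  0.001]] [ 0.9736 -0.2282  0.4537] [-13.2  38.5  70.8  79.3   0.    0. ] 17.3833 [ 0.1 -0.3  0.3] 1.8685876587218973e-06
tip in guard mm [326.9 236.9 484.4] tilt 43.0 F [ 0.1 -0.3  0.3] t 17.3833
-160,0,320 [ 0.417 -0.337  0.32 ] [-21.31  46.96 -23.28]
-110,0,140 [ 0.465 -0.348  0.14 ] [ -4.73  55.57 -23.35]
-60,0,95 [ 0.514 -0.36   0.095] [  1.97  54.98 -23.4 ]
-26,0,72 [ 0.547 -0.368  0.072] [  5.97  54.06 -23.43]
```

```bash
python3 gp.py -140,0,250
```

```text
tip in guard mm [326.9 236.9 484.4] tilt 43.0 F [ 0.1 -0.3  0.3] t 17.3833
-140,0,250 [ 0.436 -0.341  0.25 ] [-14.82  50.27 -23.31]
```

Request:
play_rows --rows '[[[-1, 3.5, -1.6], 0, 0], [[-2.1, 7, -3.2], 0, 0], [[-3.1, 10.5, -4.8], 0, 0], [[-4.1, 14, -6.4], 0, 0], [[-5.2, 17.5, -8], 0, 0], [[-6.2, 21, -9.6], 0, 0], [[-7.2, 24.5, -11.2], 0, 0], [[-8.2, 28, -12.8], 0, 0], [[-9.3, 31.5, -14.4], 0, 0], [[-10.3, 35, -16], 0, 0], [[-11.4, 38.5, -17.6], 0, 0], [[-12.4, 42, -19.2], 0, 0]]'

```text
time: 18.38
ee_pos: [0.5973, -0.3131, 0.2781]
tcp_rot: [-89.9, 47.4, -13.1]
wrist_force: [0.3, -0.7, 0.3]
opening: 0.0003
```

```bash
python3 st.py; python3 gp.py -140,0,250 -110,0,140 -60,0,95
```

```text
[[ 0.659 -0.717  0.228]
 [-0.154  0.169  0.974]
 [-0.737 -0.676  0.001]] [ 0.5973 -0.3131  0.2781] [-34.4 -19.9 -16.   53.3  14.2 -15.9] 18.3833 [ 0.3 -0.7  0.3] 0.000255597901006404
tip in guard mm [-18.5  65.2 309.1] tilt 42.6 F [ 0.3 -0.7  0.3] t 18.3833
-140,0,250 [ 0.436 -0.341  0.25 ] [-3.91 12.98 -6.42]
-110,0,140 [ 0.465 -0.348  0.14 ] [ 6.22 18.21 -6.46]
-60,0,95 [ 0.514 -0.36   0.095] [12.91 17.57 -6.51]
```

Request:
play_rows --rows '[[[-1, 3.3, -1.6], 0, 0], [[-2, 6.6, -3.2], 0, 0], [[-3, 9.8, -4.8], 0, 0], [[-3.9, 13, -6.4], 0, 0], [[-0.6, 14.7, -6.4], 0, 0], [[2.8, 16.5, -6.4], 0, 0], [[6.2, 18.2, -6.5], 0, 0], [[6.2, 18.2, -6.5], 0, 0], [[6.2, 18.2, -6.5], 0, 0]]'

```text
time: 19.13
ee_pos: [0.4939, -0.3543, 0.1081]
tcp_rot: [-89.7, 47.6, -13.0]
wrist_force: [0.3, -0.1, 1.4]
opening: -0.0002
```

```bash
python3 st.py; python3 gp.py -110,0,140 -70,0,100 -26,0,74; python3 w.py w6
python3 - <<'E'
from h import *
p,d=bot.camera("scene"); cv2.imwrite("pics/c12.png",cv2.resize(p[230:410,120:320],None,fx=4,fy=3.3))
E
```

```text
[[ 0.657 -0.719  0.228]
 [-0.151  0.171  0.974]
 [-0.739 -0.674  0.003]] [ 0.4939 -0.3543  0.1081] [-47.3 -26.3 -38.5  40.8  22.3 -26.5] 19.1333 [ 0.3 -0.1  1.4] -0.00023226987384513824
tip in guard mm [-109.1    0.6  139.1] tilt 42.4 F [ 0.3 -0.1  1.4] t 19.1333
-110,0,140 [ 0.465 -0.348  0.14 ] [-0.13  0.01 -0.06]
-70,0,100 [ 0.504 -0.358  0.1  ] [ 5.52 -0.25 -0.11]
-26,0,74 [ 0.547 -0.368  0.074] [10.41 -1.75 -0.16]
```

View pics/w6.png

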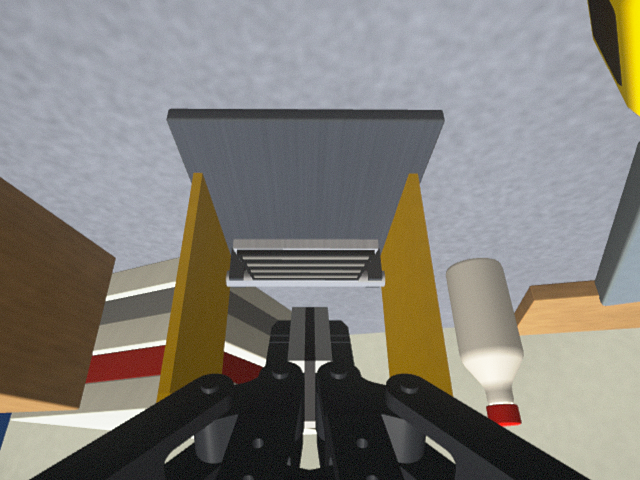

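View pics/c12.png

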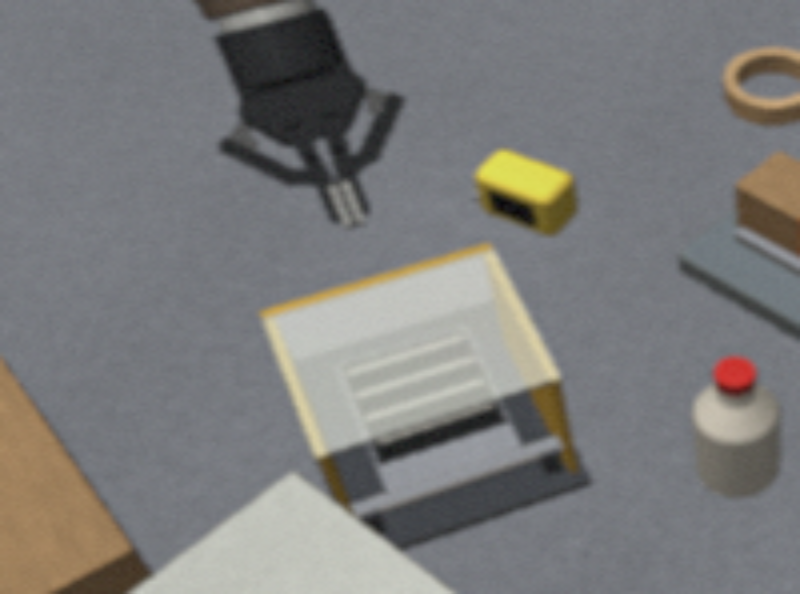

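Run:
```python
from h import *
p,d=bot.camera("scene"); C=cloud("scene",d); o=bot.get_obs(); R=Rn.from_euler('xyz',o['tcp_rot'],degrees=True).as_matrix()
t=((C-o['ee_pos'])@R*1000)[225:310,160:230].reshape(-1,3); w=C[225:310,160:230].reshape(-1,3)
k=(w[:,2]>.08); t=t[k]
for a in range(-40,-220,-10):
    q=t[(t[:,0]<a)&(t[:,0]>=a-10)&(abs(t[:,2])<75)]
    if len(q): print(a,len(q),'y',q[:,1].min().round(),np.percentile(q[:,1],[10,50]).round(),'z',q[:,2].min().round(),q[:,2].max().round())
```

```text
-40 40 y -17.0 [-14. -10.] z -11.0 15.0
-50 41 y -16.0 [-13. -10.] z -12.0 15.0
-60 41 y -16.0 [-13. -10.] z -12.0 15.0
-70 49 y -18.0 [-15. -11.] z -20.0 23.0
-80 96 y -19.0 [-16. -13.] z -33.0 36.0
-90 91 y -23.0 [-17. -13.] z -40.0 45.0
-100 99 y -24.0 [-20. -15.] z -48.0 51.0
-110 134 y -24.0 [-19. -13.] z -57.0 60.0
-120 166 y -25.0 [-20. -12.] z -59.0 62.0
-130 145 y -24.0 [-20. -12.] z -48.0 51.0
-140 125 y -21.0 [-16. -13.] z -39.0 43.0
-150 113 y -19.0 [-15. -12.] z -36.0 41.0
-160 104 y -43.0 [-39. -31.] z -36.0 38.0
-170 117 y -43.0 [-39. -34.] z -36.0 38.0
-180 115 y -44.0 [-39. -34.] z -36.0 38.0
-190 117 y -43.0 [-39. -34.] z -36.0 38.0
-200 112 y -43.0 [-39. -31.] z -36.0 37.0
-210 96 y -36.0 [-35. -28.] z -29.0 33.0
```

```bash
python3 gp.py -- -70,0,104 -14,0,80 2>/dev/null || python3 gp.py -70,0,104 -14,0,80
```

```text
tip in guard mm [-107.2   -0.7  144.7] tilt 42.7 F [-1.4 -0.4  0.1] t 19.2833
tip in guard mm [-107.2   -0.7  144.7] tilt 42.7 F [-1.4 -0.4  0.1] t 19.2833
-70,0,104 [ 0.504 -0.358  0.104] [5.51 0.03 0.04]
-14,0,80 [ 0.558 -0.371  0.08 ] [ 1.108e+01 -2.460e+00 -1.000e-02]
```

Request:
play_rows --rows '[[[3, 0, 0], 0, 0], [[5.5, 0, 0], 0, 0], [[7.5, -0.9, 0], 0, 0], [[9.5, -1.7, 0], 0, 0], [[11, -2.4, 0], 0, 0], [[11, -2.4, 0], 0, 0], [[11, -2.4, 0], 0, 0]]'

```text
time: 19.87
ee_pos: [0.5853, -0.3767, 0.0473]
tcp_rot: [-90.0, 47.4, -13.1]
wrist_force: [0.0, 0.7, 0.7]
opening: -0.0001
```

```bash
python3 gp.py -14,0,70 -16,0,55 -18,0,47; python3 st.py
```

```text
tip in guard mm [-15.1   0.7  78.2] tilt 42.6 F [0.  0.7 0.7] t 19.8667
-14,0,70 [ 0.558 -0.371  0.07 ] [ 0.67  0.48 -0.07]
-16,0,55 [ 0.557 -0.371  0.055] [ 1.64  1.64 -0.07]
-18,0,47 [ 0.555 -0.37   0.047] [ 2.09  2.33 -0.06]
[[ 0.66  -0.716  0.228]
 [-0.154  0.168  0.974]
 [-0.736 -0.677  0.   ]] [ 0.5853 -0.3767  0.0473] [-41.3 -11.8 -35.3  27.4  18.6 -21.5] 19.8667 [0.  0.7 0.7] -0.0001039175161032426
```

Now press in stages.

Request:
play_rows --rows '[[[0.3, 0.2, 0], 0, 0], [[0.6, 0.5, 0], 0, 0], [[0.9, 0.8, 0], 0, 0], [[1.2, 1.2, 0], 0, 0], [[1.2, 1.2, 0], 0, 0], [[1.2, 1.2, 0], 0, 0]]'

```text
time: 20.37
ee_pos: [0.5842, -0.3771, 0.0311]
tcp_rot: [-90.0, 47.2, -13.2]
wrist_force: [-3.3, 1.6, 8.1]
opening: -0.0002
```

```bash
python3 gp.py -18,0,50 -18,0,45
python3 - <<'E'
from h import *
p,d=bot.camera("scene"); cv2.imwrite("pics/c13.png",cv2.resize(p[230:410,160:400],None,fx=3.3,fy=3.3))
E
```

```text
tip in guard mm [-16.1  -0.   61.9] tilt 42.8 F [-3.3  1.6  8.1] t 20.3667
-18,0,50 [ 0.555 -0.37   0.05 ] [0.74 0.95 0.  ]
-18,0,45 [ 0.555 -0.37   0.045] [1.11 1.29 0.  ]
```

View pics/c13.png

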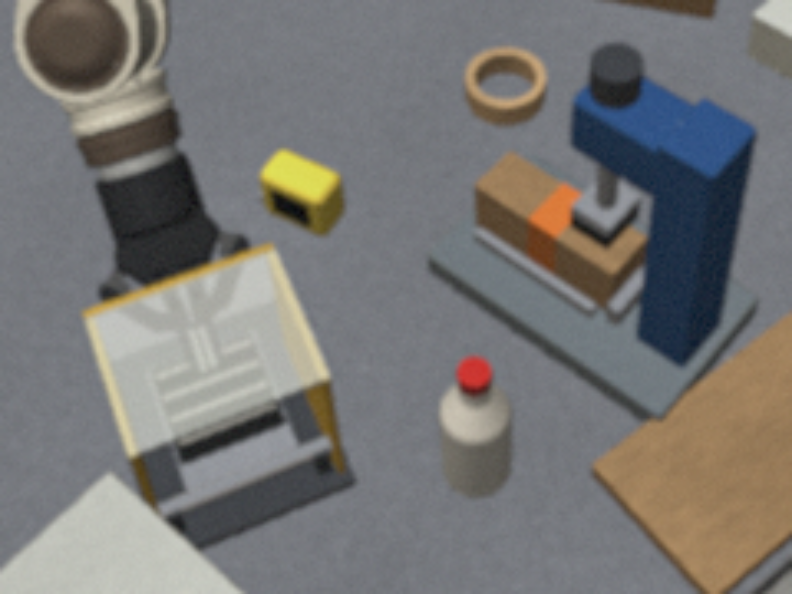

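Request:
play_rows --rows '[[[0.4, 0.5, 0], 0, 0], [[0.8, 1, 0], 0, 0], [[1.1, 1.3, 0], 0, 0], [[1.1, 1.3, 0], 0, 0]]'

```text
time: 20.75
ee_pos: [0.5848, -0.378, 0.019]
tcp_rot: [-90.2, 46.8, -13.3]
wrist_force: [-2.5, 3.0, 20.1]
opening: -0.0001
```

```bash
python3 gp.py -18,0,45
```

```text
tip in guard mm [-15.6  -0.7  49.6] tilt 43.2 F [-2.5  3.  20.1] t 20.75
-18,0,45 [ 0.555 -0.37   0.045] [0.17 0.49 0.08]
```

Request:
play_rows --rows '[[[0.05, 0.05, 0], 0, 0], [[0.05, 0.05, 0], 0, 0], [[0.05, 0.05, 0], 0, 0], [[0.05, 0.05, 0], 0, 0], [[0.05, 0.05, 0], 0, 0]]'

```text
time: 21.17
ee_pos: [0.5849, -0.3781, 0.019]
tcp_rot: [-90.3, 46.8, -13.3]
wrist_force: [-6.8, 4.0, 23.7]
opening: -0.0003
```

```bash
python3 gp.py
python3 - <<'E'
from h import *
p,d=bot.camera("scene"); cv2.imwrite("pics/c14.png",cv2.resize(p[230:410,160:400],None,fx=3.3,fy=3.3))
E
```

```text
tip in guard mm [-15.5  -0.8  49.6] tilt 43.2 F [-6.8  4.  23.7] t 21.1667
```

View pics/c14.png

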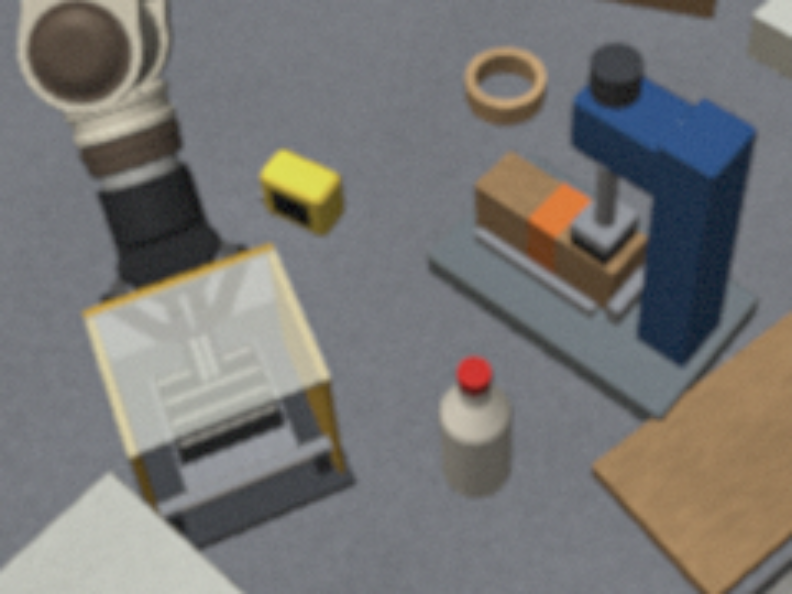

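Request:
play_rows --rows '[[[0, 0, 0], 0, 0], [[0, 0, 0], 0, 0], [[0, 0, 0], 0, 0], [[0, 0, 0], 0, 0], [[0, 0, 0], 0, 0], [[-0.4, -0.4, 0], 0, 0], [[-0.8, -0.8, 0], 0, 0], [[-1.3, -1.2, 0], 0, 0], [[-1.8, -1.7, 0], 0, 0], [[-2.3, -2.1, 0], 0, 0], [[-2.7, -2.4, 0], 0, 0], [[-2.7, -2.4, 0], 0, 0]]'

```text
time: 22.22
ee_pos: [0.5806, -0.3757, 0.0477]
tcp_rot: [-89.9, 47.4, -13.2]
wrist_force: [0.2, -0.2, 0.2]
opening: -0.0001
```

```bash
python3 gp.py -60,0,105 -110,0,145
```

```text
tip in guard mm [-19.9   0.5  78.6] tilt 42.6 F [ 0.2 -0.2  0.2] t 22.2167
-60,0,105 [ 0.514 -0.36   0.105] [-4.66  1.17 -0.02]
-110,0,145 [ 0.465 -0.348  0.145] [-10.98   2.15   0.03]
```

Request:
play_rows --rows '[[[-2.3, 0.6, 0], 0, 0], [[-4.7, 1.2, 0], 0, 0], [[-8, 1.7, 0], 0, 0], [[-11, 2.1, 0], 0, 0], [[-15, 2.1, 0], 0, 0], [[-19, 2.1, 0], 0, 0], [[-21, 2.1, 0], 0, 0], [[-21, 2.1, 0], 0, 0], [[-21, 2.1, 0], 0, 0]]'

```text
time: 22.97
ee_pos: [0.4271, -0.3402, 0.1878]
tcp_rot: [-90.0, 47.4, -13.3]
wrist_force: [-0.1, -0.1, -1.0]
opening: 0.0001
```

```bash
python3 st.py
python3 - <<'E'
from h import *
p,d=bot.camera("scene"); cv2.imwrite("pics/c15.png",cv2.resize(p[170:410,160:480],None,fx=2.5,fy=2.5)); cv2.imwrite("pics/c16.png",cv2.resize(p[250:340,280:400],None,fx=6,fy=6,interpolation=cv2.INTER_CUBIC))
p,d=bot.camera("top"); cv2.imwrite("pics/top9.png",p)
a=cv2.imread("pics/top0.png")
E
```

```text
[[ 0.659 -0.717  0.23 ]
 [-0.155  0.17   0.973]
 [-0.736 -0.677  0.   ]] [ 0.4271 -0.3402  0.1878] [-53.6 -35.  -34.6  55.4  25.9 -31.9] 22.9667 [-0.1 -0.1 -1. ] 5.162982042045587e-05
```

View pics/c15.png

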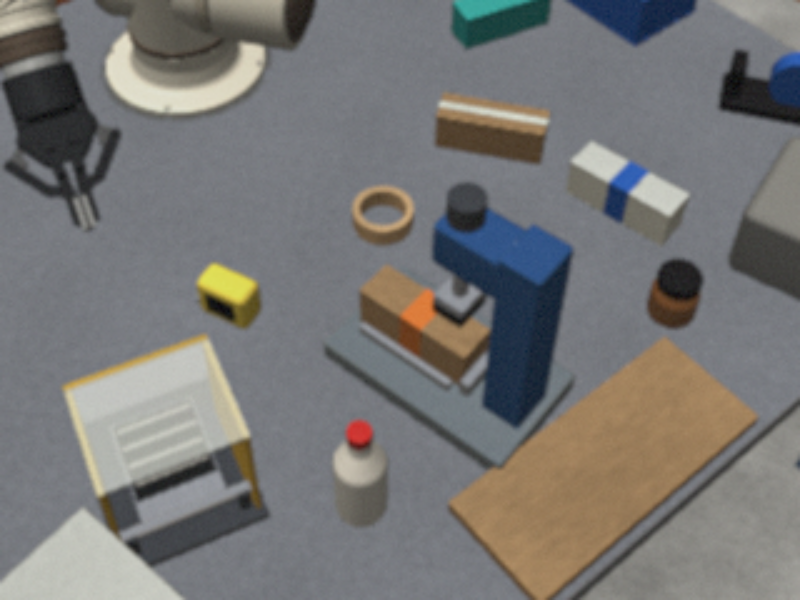

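View pics/c16.png

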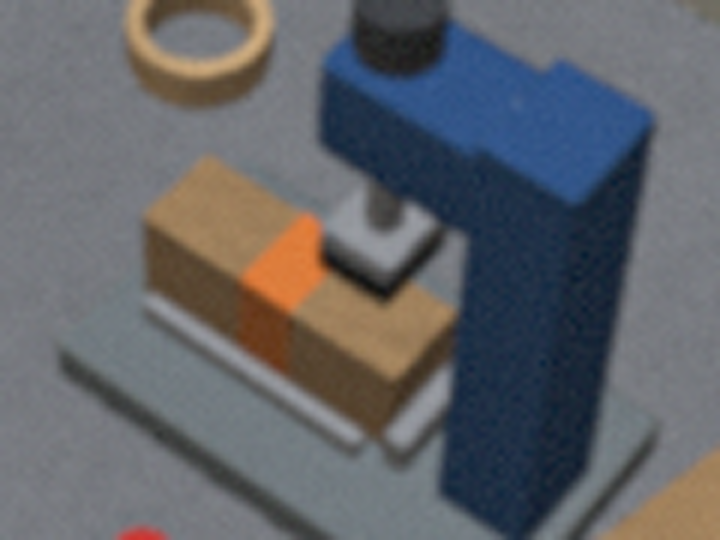

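View pics/top9.png

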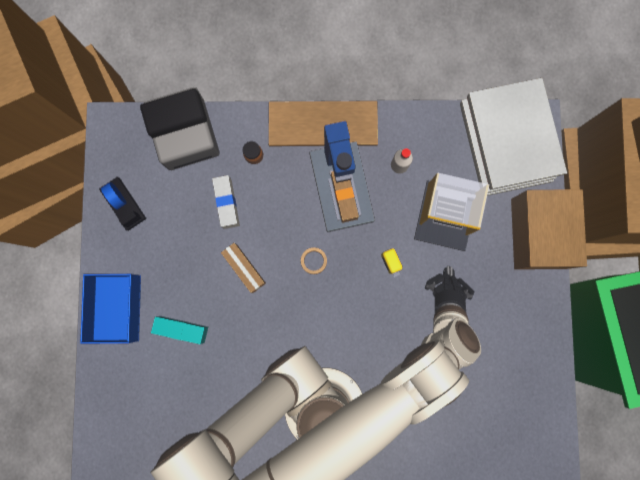

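Run:
```python
from h import *
p=cv2.imread("pics/w5.png"); cv2.imwrite("pics/c17.png",cv2.resize(p[95:285,280:440],None,fx=3.1,fy=3.1,interpolation=cv2.INTER_CUBIC))
p=cv2.imread("pics/top9.png"); cv2.imwrite("pics/c18.png",cv2.resize(p[140:240,300:385],None,fx=6,fy=6,interpolation=cv2.INTER_CUBIC))
```

```text
(no output)
```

View pics/c17.png

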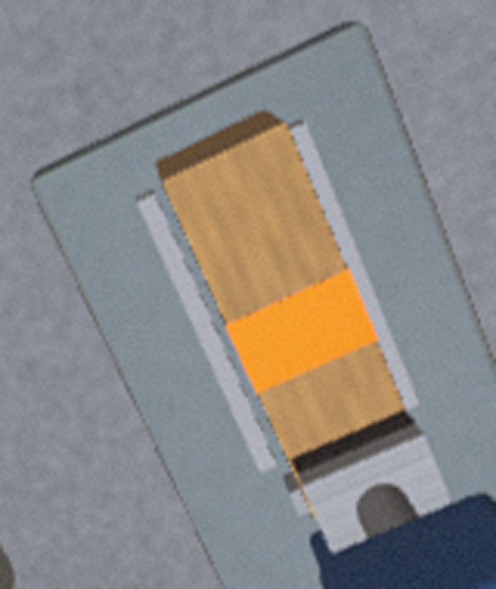

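View pics/c18.png

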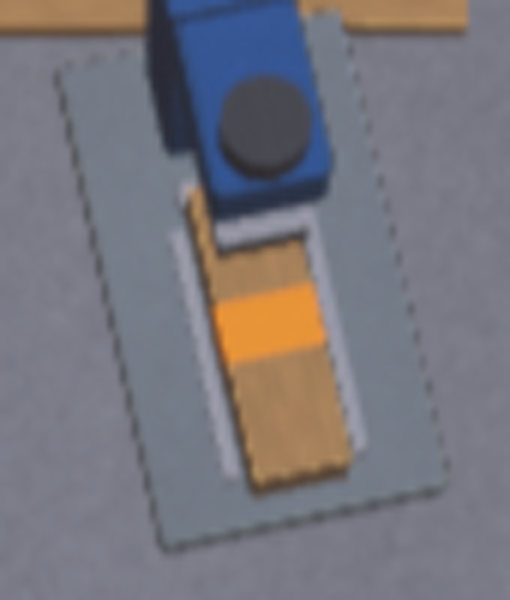

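Run:
```python
from fit import *
P=lambda a,b:((a+.5)/3.1-.5+280,(b+.5)/3.1-.5+95)
c,s=.979,.2038
def loc(w): e=w-[.6534,-.0572,0]; return [round(1000*v,1) for v in (e[0]*c+e[1]*s,-e[0]*s+e[1]*c)]
for n,q,z in(("nearbot",(157,160),.03),("nearbot",(265,112),.03),("neartop",(165,180),.09),("neartop",(287,122),.09),("base",(35,181),.03),("base",(361,24),.03),("guideF",(145,197),.042),("guideF",(297,123),.042),("guideR",(267,470),.042),("guideR",(408,408),.042)): print(n,loc(wray("w5",*P(*q),z)))
Q=lambda a,b:((a+.5)/6-.5+300,(b+.5)/6-.5+140)
for n,q,z in(("neartop",(253,481),.09),("neartop",(351,459),.09),("base",(165,548),.03),("base",(445,490),.03),("guideF",(232,474),.042),("guideF",(360,447),.042),("baseR",(58,72),.03),("baseR",(338,15),.03)): print(n,loc(ray("top",*Q(*q),z)))
```

```text
nearbot [np.float64(-98.6), np.float64(-25.1)]
nearbot [np.float64(-97.6), np.float64(22.4)]
neartop [np.float64(-98.4), np.float64(-25.1)]
neartop [np.float64(-98.7), np.float64(23.4)]
base [np.float64(-112.1), np.float64(-74.3)]
base [np.float64(-112.9), np.float64(70.0)]
guideF [np.float64(-88.7), np.float64(-35.5)]
guideF [np.float64(-89.8), np.float64(31.4)]
guideR [np.float64(41.5), np.float64(-35.5)]
guideR [np.float64(40.7), np.float64(30.1)]
neartop [np.float64(-97.8), np.float64(25.6)]
neartop [np.float64(-97.2), np.float64(-23.5)]
base [np.float64(-113.8), np.float64(72.8)]
base [np.float64(-114.6), np.float64(-71.8)]
guideF [np.float64(-85.6), np.float64(32.3)]
guideF [np.float64(-85.7), np.float64(-33.5)]
baseR [np.float64(138.3), np.float64(74.8)]
baseR [np.float64(137.4), np.float64(-72.1)]
```

```bash
python3 -c "
from workcell import bot
print(bot.job_done())"
```

```text
the job is handed in; nothing more can be done
None
```

The orange-banded carton is in the stamp, released, and the pedal has been pressed, held and let back up. I handed the job in at about 23 s of the 58 s allowed.

**Carton:** It lies between the side guides. I pushed it home until I felt about 17 N from the back stop, then let go. The last pictures put its near end at -98 to -101 mm in the stamp frame, where -100 mm is fully home.

**Pedal:** I reached in under the guard with the tool tilted about 43°. The pedal was pressed until the tip stopped moving at its expected lowest height, with 20–24 N on it. I held it there for about a second and pulled out. During the hold the picture showed the stamp head down on the carton. The last view shows it back up, the other objects where they were, and the arm clear of everything.

**What disagreed or went wrong:**
- **First grasp:** The real fingertips end about 42 mm short of the reported TCP, so the first grasp closed above the carton without touching it. I corrected for this from the wrist camera's depth.
- **Tilting:** The moves cannot tilt the tool directly. I got the tilt by pushing against the edge of the arm's reach in small steps, which brought joints 2 and 3 to their range limits. Some readings there, such as 70.8° against 70.77° for joint 3, are at or just past the limit as rounded, and I did not resolve which.
- **Cameras:** The scene camera read about 5 mm off from the other two. I relied on the wrist and top cameras, which agreed.

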